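# Load the pickle press and start its timer

## Robot

A 7-joint arm with a two-finger parallel gripper is mounted at the origin on the work surface. World frame = base frame: x ahead of the robot, y to its left, z up, the work surface at z = 0. Lengths are in m, angles in rad, forces in N, time in s.
With the tool pointing down it reaches from about 0.425 to 0.925 m from the base axis. Payload 6.8 kg.
Tool frame: the origin (TCP) lies at the very end of the fingers, on their centre line; the grasp point (between the pads) lies 19 mm behind it; z points along the fingers, y is the line along which they close (so a half turn about z gives the same grasp; the last joint's range is limited). The gripper opens to 85 mm and grips with 20 to 120 N. Pads are 22 mm wide; open, the fingers measure 114 mm over their backs; the gripper's body (76 mm by 85 mm) begins 54 mm behind the grasp point. The pads swing forward as they close: fully open they stand 13 mm farther back than shut.
Start: joints at [-1.359, 0.477, 0.022, 1.555, -0.011, 1.109, -0.083], TCP at [0.212, 0.641, 0.231] pointing down, gripper open.
Joint ranges: [-2.96, 2.96], [-0.34, 2.1], [-1.41, 1.46], [0.24, 2.44], [-1.37, 4.51], [0.17, 1.92], [-2.96, 2.96]. Speed limits (rad/s): [2.39, 2.39, 3.14, 3.14, 3.14, 3.14, 3.14].

## Interface

Orientations are given as a rotation vector (axis times angle).
In Python, from bench import monitor, optics, r gives the robot as it stands.
- The arm moves only by the shell command python3 -m crank 'ROWS' [OPENING] [FORCE]. ROWS is JSON, a list of rows, each a list of 2 entries, a list of its own where there are three numbers: the shift along the tool's x, y, z in cm, then the turn, a rotation vector about the tool's x, y, z in rad. A call has 1 to 5 rows; each row shifts and turns the commanded pose from where the row before left it, along the tool's axes as they then stand; what a row does not reach is not made up. A row lasts 1/10 s, in which the tool goes at most 50 mm and 8.59 degrees, less where a joint would pass 70% of its speed; a pose out of reach is approached as far as the arm can. A call is refused whole if a number of a shift passes 5 or a number of a turn 0.15, either way. A call with a gripper value outside its range is refused whole. OPENING is the finger opening in cm, from 0 to 8.54, set as the call begins (- or left out, the last holds). The fingers move at their own pace and stop on an object; FORCE is the grip in N (left out, the last holds). Time passes only in rows, so rows that do not move let the fingers close. It gives the time, the measured TCP pose, the force, the opening and the grip force at its end, in the units of the state.
- monitor.get_obs(): the state, without advancing time (a new reading comes with each control period).
- optics.grab_frame(name): name is "side" or "top" or "wrist"; returns (picture, depth): 400x640x3 uint8, red, green, blue; 400x640 float32, m along the optical axis (not along the pixel's ray), 0 where there is no reading.
- optics.camera_model(name): a dict with "vertical_fov" (degrees; the focal length in pixels is half the picture's height over the tangent of half this angle, whatever the lens; pixels are square), "cx", "cy" (the principal point, pixels), "R" (3x3) and "t" (3): a world point X has camera coordinates R X + t; the wrist camera has in their place "hand_eye" (4x4, takes a point from camera to tool coordinates, whose origin is the TCP and whose axes are the flange's). Camera axes: x right, y down, z forward; pixel columns grow to the right and rows downward; lengths in m; the calibration is good to about 2 mm. A picture is of the moment at which its call begins: read the wrist's pose just before it. camera_model takes no time and is no camera call.
- r.hand_in(): hands the job in; it is judged then, once.
The state is a dict: "clock": time; "joints": joint angles; "qvel": joint speeds; "tau": joint torques, N m; "tcp_pos": TCP position; "orientation": TCP orientation; "contact_force": force on the tool from outside, world axes, zero at the start; "moment": the same for the moment, N m; "grip_width": finger opening in m; "gripper_force": force on a finger pad.
Only numpy, scipy, OpenCV 4.12 (cv2) and the standard library are available. Lean on these libraries where they do the work, as an engineer would, in place of code of your own. Each camera call takes 0.05 s, during which the arm holds its last target. There are 200 camera calls.

## Task

Load the pickle press: raise the handle end of the weight box's sliding lid over its stop lip, slide the lid out of its grooves and lay it flat in the middle of the cork mat. Then slip every C-shaped weight from the box sideways through its gap onto the press rod, below the rod's head, so that they lie flat in a stack with the rod in the middle of their holes. When all are on, start the timer: twist its knob clockwise to the stop and let it spring back; leave the mortar and the glass jar where they are.

Things in the scene. Friction and masses are not known exactly. Their poses are not given: they have to be found in the camera images.
- weight_box: fixed wooden box, 136 mm (x) by 198 mm (y), z up. Origin: centre of its underside. Inside 116 x 170 mm, floor top at z 6 mm. The lid lies on side ledges at z 30 mm between cheeks (inner faces y = +-95 mm, to z 39 mm); the +x end wall stands to z 39 mm. The lid comes out along the box's -x, towards the robot
- box_lip (a point): middle of the top of the stop lip at the box's -x end (10 mm thick, box x -68 to -58 mm, top z 36 mm). It stands 6 mm above the ledges right before the lid's edge: raise the lid's handle by 7 to 8 mm, so that it tilts and that end passes over
- groove (a point): middle of the rear grooves (box x 35 mm): over box x 13 to 58 mm each cheek has a roof at z 39 to 43 mm reaching inwards to |y| = 86 mm, so the 5 mm lid has 4 mm of play there and cannot be lifted out level. Slid 50 mm or more along the box's -x it is clear and lifts away; slid 66 mm it is well clear
- lid: loose wooden sliding lid, 150 g, 112 mm along x, 186 mm along y, 5 mm thick. Origin: centre of its underside, z up. On the box its x axis runs along the box's x. A black upright grip fin 36 mm (x) x 12 mm (y) x 24 mm tall stands on its top, centred 25 mm from the lid's centre towards -x (the stop lip's end)
- lid_grip (a point): middle of the lid's grip fin, 17 mm above the lid's underside
- mat: fixed cork mat, 150 mm along its x, 200 mm along its y, 3 mm thick. Origin: centre of its underside, z up; where the lid goes
- press: fixed white ceramic pickle crock with a blue band, 120 mm diameter; on it a round wooden press plate (102 mm diameter, top at z 60 mm) with an upright steel rod, 9 mm thick, in the middle. The rod's red head (disc, 28 mm diameter, 66 to 74 mm above the plate) is too big for the weights' holes: they enter sideways below it. Origin: centre of its underside
- rod_foot (a point): point on the rod's axis at the top of the press plate (z up); the weights stack from here, 14 mm each
- weight1: steel C-shaped weight, 160 g, 44 mm wide (y, flat flanks), 44 mm long (x -22 to 22), 14 mm thick. Origin: centre of its hole, on the underside; z up. Hole 22 mm wide, x -11 to 14; then two lips leave a gap 16 mm wide (x 14 to 22), open towards +x. At the start it lies flat on the box's floor, gap facing either end of the box (within 0.1 rad); may be absent
- weight2: steel C-shaped weight, 160 g, 44 mm wide (y, flat flanks), 44 mm long (x -22 to 22), 14 mm thick. Origin: centre of its hole, on the underside; z up. Hole 22 mm wide, x -11 to 14; then two lips leave a gap 16 mm wide (x 14 to 22), open towards +x. At the start it lies flat on the box's floor, gap facing either end of the box (within 0.1 rad); may be absent
- weight3: steel C-shaped weight, 160 g, 44 mm wide (y, flat flanks), 44 mm long (x -22 to 22), 14 mm thick. Origin: centre of its hole, on the underside; z up. Hole 22 mm wide, x -11 to 14; then two lips leave a gap 16 mm wide (x 14 to 22), open towards +x. At the start it lies flat on the box's floor, gap facing either end of the box (within 0.1 rad); may be absent
- weight4: steel C-shaped weight, 160 g, 44 mm wide (y, flat flanks), 44 mm long (x -22 to 22), 14 mm thick. Origin: centre of its hole, on the underside; z up. Hole 22 mm wide, x -11 to 14; then two lips leave a gap 16 mm wide (x 14 to 22), open towards +x. At the start it lies flat on the box's floor, gap facing either end of the box (within 0.1 rad); may be absent
- timer: fixed round white timer, 72 mm diameter, 26 mm high, origin at the centre of its underside; carries the start knob on top
- start_knob (a joint): start knob of the timer: angle in rad, 0 at rest, grows as it turns clockwise seen from above, up to its stop at 1.25 rad. A spring (0.03 N m at rest, 0.09 N m at the stop) turns it back to 0 when let go
- knob_grip (a point): centre of the knob's orange grip bar, 47 mm above the counter, on the turning axis (vertical). The bar is 38 mm long (the point's x axis, turning with the knob), 12 mm thick (y), and spans heights 30 to 56 mm
- mortar: bystander: stone mortar with its pestle in it, 110 mm diameter, about 125 mm high; leave alone
- jar: bystander: screw-top glass jar, 76 mm diameter, 110 mm high; leave alone
Mind the look-alikes: they are no part of the job. Several things look just like the press: the one meant starts farthest to the robot's left. What is shaped like the lid but blue or orange is not meant.

How it is judged:
By the outcome, as a careful person would: the job done as asked, in the order asked, and still so for the second after the job is handed in, with the robot touching nothing.
Of weight1, weight2, weight3, weight4 only 2 to 4 are there at a start; the rules pass over those that are not, and their reading is None.
At some moment in a run one of lid may be knocked a few centimetres aside while the robot is not near it.
Once in a run the grip may slacken for a moment while it holds something.
It also fails if it takes over 210 s, if anything falls off the work surface, if the arm or the gripper's body presses on something with over 40 N, if the wrist force passes 120 N, or if a joint passes its speed limit or range.

## Working session

There is one attempt and no reset: what is moved stays moved. The work goes in short steps, Python scripts to look and compute and a shell command to move; the robot and the scene stay as the last step left them, time stands still between calls to the robot, and variables do not carry over. Pictures are saved under pics/ and viewed, at most 15 in all, crops included, and the job is handed in when it is done.

```bash
ls; mkdir -p pics
cat > h.py <<'E'
import numpy as np, cv2
from scipy.spatial.transform import Rotation as Ro
from bench import monitor, optics, r
def cam(name, obs=None):
    m=optics.camera_model(name); f=200/np.tan(np.radians(m["vertical_fov"])/2)
    if "R" in m: R=np.array(m["R"]); t=np.array(m["t"]); return f,m["cx"],m["cy"],R.T,-R.T@t
    H=np.array(m["hand_eye"]); T=Ro.from_rotvec(obs["orientation"]).as_matrix()
    return f,m["cx"],m["cy"],T@H[:3,:3],T@H[:3,3]+np.array(obs["tcp_pos"])
def grab(name,fn):
    o=monitor.get_obs(); p,d=optics.grab_frame(name)
    cv2.imwrite(f"pics/{fn}.png",p[:,:,::-1]); np.savez(f"pics/{fn}.npz",p=p,d=d,**{k:v for k,v in zip("f cx cy R c".split(),cam(name,o))})
    return o,p,d
def load(fn): return np.load(f"pics/{fn}.npz")
def pt(fn,u,v,z=None):
    "world point of pixel: by depth, or on plane height z"
    n=load(fn); ray=n["R"]@np.array([(u-n["cx"])/n["f"],(v-n["cy"])/n["f"],1])
    s=(z-n["c"][2])/ray[2] if z is not None else float(n["d"][int(round(v)),int(round(u))])
    return n["c"]+s*ray
def cloud(fn):
    n=load(fn); v,u=np.mgrid[:400,:640]; d=n["d"]
    return np.stack([(u-n["cx"])/n["f"]*d,(v-n["cy"])/n["f"]*d,d],-1)@n["R"].T+n["c"]
def st():
    o=monitor.get_obs(); print(round(o["clock"],2),np.round(o["tcp_pos"],4),np.round(o["orientation"],3),np.round(o["contact_force"],1),round(o["grip_width"],4),np.round(o["gripper_force"],1)); return o
E
python3 - <<'E'
from h import *
o=st(); T=Ro.from_rotvec(o["orientation"]).as_matrix(); print(T.round(3))
for n in ("side","top","wrist"):
    grab(n,n+"0"); m=load(n+"0"); print(n,m["f"],m["cx"],m["cy"],m["c"].round(3),m["R"].round(2).tolist())
import cv2
a=np.vstack([cv2.imread("pics/top0.png")]);
E
```

```text
pics
0.0 [0.212  0.6402 0.2303] [-5.000e-01 -3.101e+00  3.000e-03] [-0.3  0.9  0.3] 0.0852 0.0
[[-0.949  0.314 -0.   ]
 [ 0.314  0.949 -0.002]
 [-0.    -0.002 -1.   ]]
side 441.319642974855 324.75682344540866 201.06511306536356 [ 0.065 -0.954  1.208] [[0.92, -0.29, 0.26], [-0.39, -0.71, 0.59], [0.01, -0.64, -0.77]]
top 438.7846212022451 320.50855650929253 210.86696975072218 [ 0.184 -0.059  1.333] [[-0.13, -0.97, 0.21], [-0.99, 0.13, -0.02], [-0.0, -0.21, -0.98]]
wrist 277.89929129078917 314.5126156157848 201.86371353287416 [0.139 0.666 0.373] [[0.31, 0.9, 0.29], [0.95, -0.3, -0.1], [-0.0, 0.31, -0.95]]
```

View pics/top0.png

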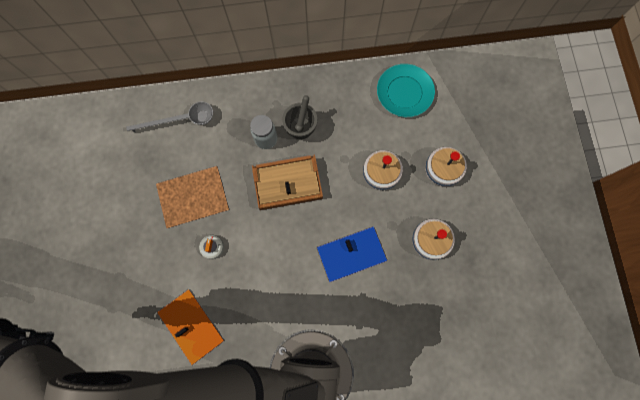

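View pics/side0.png

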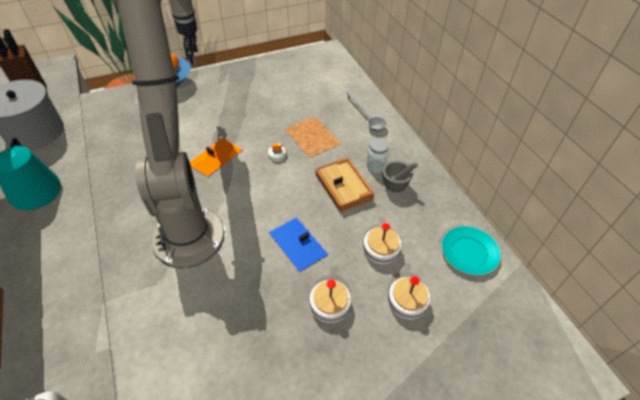

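The top view shows three presses at (383,169), (447,166) and (434,239); the leftmost one is at (383,169). The lid shapes are the box lid (288,184), blue (351,254) and orange (190,327), and I want the box lid. Next is a close crop to check.

Run:
```python
from h import *
a=cv2.imread("pics/top0.png")[100:270,150:410]; cv2.imwrite("pics/c1.png",cv2.resize(a,None,fx=3,fy=3,interpolation=cv2.INTER_CUBIC))
for n,u,v in [("press",383,169),("p2",447,166),("p3",434,239),("lid",275,190),("mat",193,197),("timer",211,246),("jar",262,128),("mortar",300,118)]: print(n,pt("top0",u,v).round(3))
```

```text
press [ 0.562 -0.294  0.058]
p2 [ 0.545 -0.488  0.059]
p3 [ 0.331 -0.408  0.059]
lid [0.546 0.039 0.037]
mat [0.566 0.298 0.004]
timer [0.4   0.247 0.037]
jar [0.72  0.051 0.111]
mortar [ 0.756 -0.065  0.066]
```

View pics/c1.png

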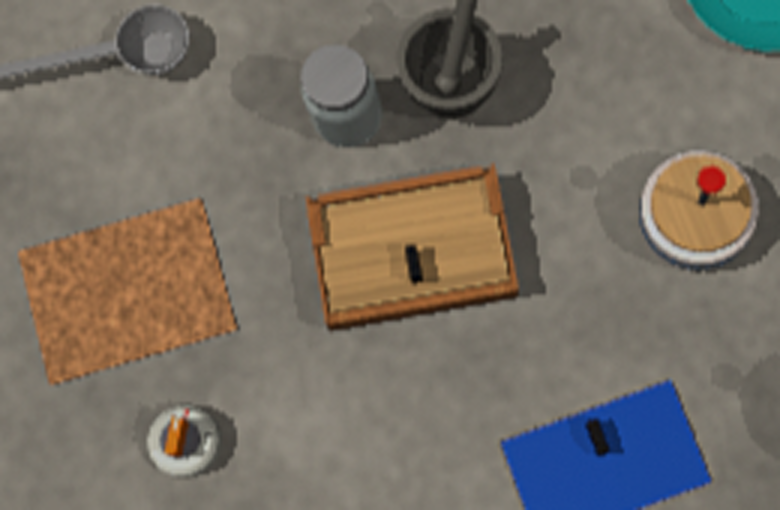

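The crop confirms it. The wooden lid with its black fin (414,263) is in the box, the mat corners are (20,250), (202,200), (237,328) and (52,383), the timer is at (182,440), and the target press is at (700,205).

```bash
cat >> h.py <<'E'
def c2(cu,cv,u0=150,v0=100,k=3): return u0+(cu+.5)/k-.5, v0+(cv+.5)/k-.5
E
python3 - <<'E'
from h import *
P=lambda l,z:np.array([pt("top0",*c2(*q),z)[:2] for q in l])
m=P([(20,250),(202,200),(237,328),(52,383)],.003); print(m.round(3).tolist(),m.mean(0).round(4))
print("mat sides",[np.linalg.norm(m[i]-m[i-1]).round(3) for i in range(4)]); 
d=(m[0]+m[3]-m[1]-m[2])/2; print("mat yaw y-axis",np.degrees(np.arctan2(-d[0],d[1])))
b=P([(308,197),(493,167),(518,296),(330,327)],.04); print(b.round(3).tolist(),b.mean(0).round(4),[np.linalg.norm(b[i]-b[i-1]).round(3) for i in range(4)])
d=(b[0]+b[3]-b[1]-b[2])/2; print("box yaw",np.degrees(np.arctan2(-d[0],d[1])))
print("fin",pt("top0",*c2(414,250),.059).round(3))
print("timer",pt("top0",*c2(182,440),.026).round(3),"knob",pt("top0",*c2(176,436),.056).round(3))
print("press rod head",pt("top0",*c2(711,180),.134).round(4),"plate",pt("top0",*c2(701,203),.06).round(4))
C=cloud("top0"); 
k=(np.hypot(C[...,0]-.562,C[...,1]+.294)<.08)&(abs(C[...,2]-.06)<.004)&(C[...,0]>.5); print(C[k].mean(0))
E
```

```text
[[0.627, 0.41], [0.657, 0.216], [0.513, 0.191], [0.481, 0.385]] [0.5695 0.3006]
mat sides [np.float64(0.148), np.float64(0.196), np.float64(0.145), np.float64(0.196)]
mat yaw y-axis 9.103210290800764
[[0.632, 0.1], [0.639, -0.093], [0.5, -0.101], [0.493, 0.091]] [ 0.5661 -0.0006] [np.float64(0.14), np.float64(0.193), np.float64(0.14), np.float64(0.192)]
box yaw 2.065990803252562
fin [ 0.556 -0.003  0.059]
timer [0.401 0.252 0.026] knob [0.4   0.25  0.056]
press rod head [ 0.5656 -0.2953  0.134 ] plate [ 0.5664 -0.2959  0.06  ]
[ 0.56552582 -0.29438827  0.05994561]
```

```bash
cat >> h.py <<'E'
def to(p,yaw,tilt=0):
    "prints shift (cm, tool axes) and turn to reach TCP p, tool down with tool y at angle yaw+90deg (box-like yaw, rad)"
    o=st(); T=Ro.from_rotvec(o["orientation"]); G=Ro.from_euler("ZY",[yaw,np.pi+tilt]); # tool x=-x
    print("shift now axes",(T.inv().apply(np.array(p)-o["tcp_pos"])*100).round(2),"turn",(T.inv()*G).as_rotvec().round(3),"shift after turn",(G.inv().apply(np.array(p)-o["tcp_pos"])*100).round(2))
E
python3 -m crank '[[[0,0,0],[0,0,-0.118]],[[0,0,0],[0,0,-0.118]],[[0,0,0],[0,0,-0.118]],[[-2.1,-4.3,0],[0,0,0]],[[-2.1,-4.3,0],[0,0,0]]]' 8.5 60 
for i in 1; do python3 -m crank '[[[-2.1,-4.3,0],[0,0,0]],[[-2.1,-4.3,0],[0,0,0]],[[-2.1,-4.3,0],[0,0,0]],[[-2.1,-4.3,0],[0,0,0]],[[-2.1,-4.3,0],[0,0,0]]]'; done
python3 -m crank '[[[-2.1,-4.3,0],[0,0,0]],[[-2.1,-4.3,0],[0,0,0]],[[-2.1,-4.3,0],[0,0,0]],[[-2.1,-4.3,0],[0,0,0]],[[-2.1,-4.3,0],[0,0,0]]]'
python3 -m crank '[[[-2.1,-4.3,0],[0,0,0]],[[-2.1,-4.3,0],[0,0,0]],[[-2.1,-4.3,0],[0,0,0]],[[0,0,0],[0,0,0]],[[0,0,0],[0,0,0]]]'
python3 - <<'E'
from h import *
to([.545,0,.2],np.radians(2)); grab("wrist","w1")
E
```

```text
clock: 0.65
tcp_pos: [0.2564, 0.5558, 0.2305]
orientation: [0.058, -3.14, 0.001]
contact_force: [1.1, -0.1, 0.0]
grip_width: 0.0851
gripper_force: 0.0
clock: 1.15
tcp_pos: [0.3699, 0.343, 0.2313]
orientation: [0.054, -3.141, -0.0]
contact_force: [1.3, -0.6, 0.0]
grip_width: 0.0849
gripper_force: 0.0
clock: 1.65
tcp_pos: [0.4822, 0.1319, 0.2314]
orientation: [-0.054, 3.141, 0.0]
contact_force: [0.7, 0.3, -0.4]
grip_width: 0.0852
gripper_force: 0.0
clock: 2.15
tcp_pos: [0.549, 0.0057, 0.2309]
orientation: [0.049, -3.141, 0.0]
contact_force: [0.1, 0.6, -0.4]
grip_width: 0.0853
gripper_force: 0.0
2.15 [0.549  0.0057 0.2309] [ 0.049 -3.141  0.   ] [ 0.1  0.6 -0.4] 0.0853 0.0
shift now axes [ 0.42 -0.56  3.09] turn [-0.    -0.001 -0.004] shift after turn [ 0.42 -0.56  3.09]
```

View pics/w1.png

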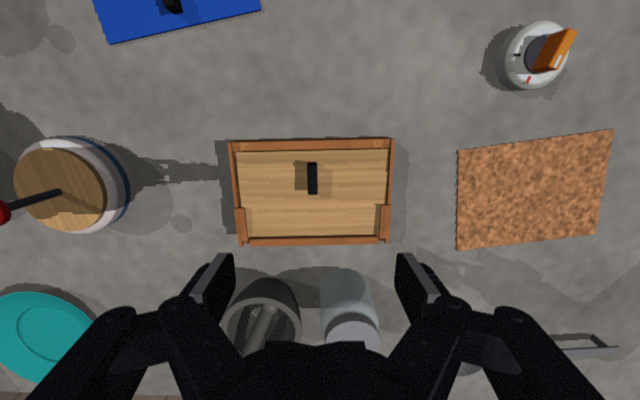

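The wrist view is clear. The fin is at (312,178), the lip edge runs from (229,142) to (392,139), the mat is on the right with corners (457,150), (613,129), (597,235) and (457,249), and the timer is at (537,55). I'll get the poses from the depth cloud.

Run:
```python
from h import *
C=cloud("w1"); p=load("w1")["p"].astype(int); x,y,z=C[...,0],C[...,1],C[...,2]
def rect(k,name):
    q=C[k][:,:2]; (c,s,a)=cv2.minAreaRect((q*1000).astype(np.float32)); print(name,k.sum(),np.round(c,1),np.round(s,1),round(a,2),"z",np.median(C[k][:,2]).round(4))
v,u=np.mgrid[:400,:640]
near=(u>220)&(u<400)&(v<252)&(v>130)
rect(near&(z>.052)&(z<.064)&(p.sum(2)<150),"fin top")
rect(near&(z>.03)&(z<.05),"box top")
for t in ((230,.5),):
    for vv in (138,142,146,150,152,156,160,200,230,240,245): print(vv,C[vv,270].round(4),C[vv,360].round(4))
mat=(u>440)&(v>120)&(v<260)&(p[...,0]-p[...,2]>45)
rect(mat&(z<.02),"mat")
rect((u>495)&(u<580)&(v<100)&(z>.05)&(z<.06)&(p[...,0]-p[...,2]>80),"knob")
rect((u>495)&(u<580)&(v<100)&(abs(z-.026)<.006)&(p.min(2)>90),"timer")
rect((u<130)&(v>130)&(v<245)&(abs(z-.06)<.006)&(p[...,0]-p[...,2]>30),"plate")
cols=[C[vv,uu].round(3) for vv,uu in ((178,312),(150,470),(180,500))];print(cols)
```

```text
fin top 293 [544.6   2.5] [34.3 10.5] 1.9 z 0.0588
box top 15985 [570.5   3.1] [136.4 198.8] 3.05 z 0.0352
138 [ 0.5048 -0.0537  0.0007] [0.4994 0.0611 0.0207]
142 [ 0.5063 -0.0484  0.0358] [0.5029 0.0591 0.0358]
146 [ 0.511  -0.0484  0.0362] [0.5075 0.0593 0.0365]
150 [ 0.5197 -0.0532  0.0058] [0.5124 0.06   0.035 ]
152 [ 0.5183 -0.0486  0.0353] [0.515  0.0603 0.034 ]
156 [ 0.5231 -0.0487  0.0353] [0.5197 0.0607 0.0343]
160 [ 0.528  -0.0488  0.035 ] [0.5243 0.0608 0.0362]
200 [ 0.5793 -0.0497  0.0348] [0.5753 0.065  0.0356]
230 [ 0.6208 -0.0504  0.0351] [0.6167 0.0684 0.0356]
240 [ 0.6335 -0.05    0.0389] [0.6295 0.0689 0.0393]
245 [ 0.6415 -0.0504  0.0374] [ 6.562e-01  7.720e-02 -2.000e-04]
mat 14885 [569.5 307.7] [151.8 203.9] 9.67 z 0.0029
knob 410 [401.2 254.6] [13.1 38.1] 73.15 z 0.0558
timer 1783 [401.6 253.7] [70.3 66.7] 34.02 z 0.0252
plate 5295 [ 568.3 -292.9] [ 99.7 100.6] 16.37 z 0.06
[array([0.543, 0.003, 0.059]), array([0.512, 0.211, 0.001]), array([0.551, 0.26 , 0.002])]
```

```bash
python3 -m crank '[[[0.45,-0.28,4],[0,0,0]],[[0,0,4],[0,0,0]],[[0,0,4],[0,0,0]],[[0,0,3],[0,0,0]],[[0,0,2],[0,0,0]]]' 5 60
python3 -m crank '[[[0,0,1],[0,0,0]],[[0,0,0.9],[0,0,0]],[[0,0,0],[0,0,0]],[[0,0,0],[0,0,0]],[[0,0,0],[0,0,0]]]'
python3 - <<'E'
from h import *
to([.5446,.0027,.041],np.radians(1.9)); grab("wrist","w2")
E
python3 -m crank '[[[0,0,0],[0,0,0]],[[0,0,0],[0,0,0]],[[0,0,0],[0,0,0]],[[0,0,0],[0,0,0]],[[0,0,0],[0,0,0]]]' 0.5 70
```

```text
clock: 2.7
tcp_pos: [0.5427, 0.0064, 0.059]
orientation: [0.059, -3.138, -0.001]
contact_force: [0.1, 0.6, 0.2]
grip_width: 0.0499
gripper_force: 0.0
clock: 3.2
tcp_pos: [0.5454, 0.0042, 0.0433]
orientation: [-0.054, 3.139, 0.001]
contact_force: [0.5, 0.3, -0.0]
grip_width: 0.0498
gripper_force: 0.0
3.2 [0.5454 0.0042 0.0433] [-5.400e-02  3.139e+00  1.000e-03] [ 0.5  0.3 -0. ] 0.0498 0.0
shift now axes [ 0.09 -0.14  0.23] turn [0.    0.002 0.001] shift after turn [ 0.09 -0.14  0.23]
clock: 3.75
tcp_pos: [0.545, 0.003, 0.0428]
orientation: [-0.053, 3.14, -0.001]
contact_force: [-1.1, -3.1, 5.7]
grip_width: 0.0105
gripper_force: 69.5
```

```bash
python3 -m crank '[[[-0.04,0,-0.25],[0,0.03,0]],[[-0.04,0,-0.25],[0,0.03,0]],[[-0.04,0,-0.25],[0,0.03,0]],[[0,0,0],[0,0,0]],[[0,0,0],[0,0,0]]]'
python3 - <<'E'
from h import *
st(); grab("wrist","w3")
cv2.imwrite("pics/c3.png",cv2.resize(cv2.imread("pics/w3.png"),(800,500)))
E
```

```text
clock: 4.25
tcp_pos: [0.5467, 0.0033, 0.0498]
orientation: [0.051, -3.053, 0.003]
contact_force: [1.5, -3.1, 1.6]
grip_width: 0.0105
gripper_force: 69.0
4.25 [0.5467 0.0033 0.0498] [ 5.100e-02 -3.053e+00  3.000e-03] [ 1.5 -3.1  1.6] 0.0105 69.0
```

View pics/c3.png

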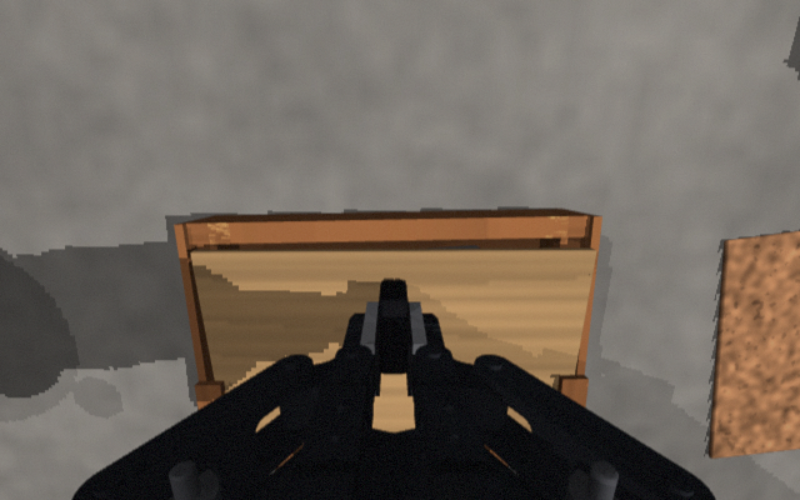

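The front edge of the lid is raised past the lip, with a dark gap at rows 235-250. Now I'll slide it.

```bash
python3 -m crank '[[[0.5,0,0.045],[0,0,0]],[[1,0,0.09],[0,0,0]],[[1,0,0.06],[0,0,0]],[[0,0,0],[0,0,0]],[[0,0,0],[0,0,0]]]'
python3 -m crank '[[[1,0,0.04],[0,0,0]],[[1,0,0],[0,0,0]],[[1,0,0],[0,0,0]],[[1.2,0,0],[0,0,0]],[[0,0,0],[0,0,0]]]'
python3 - <<'E'
from h import *
st(); grab("wrist","w4"); C=cloud("w4")
cv2.imwrite("pics/c4.png",cv2.resize(cv2.imread("pics/w4.png"),(800,500)))
E
```

```text
clock: 4.8
tcp_pos: [0.5195, 0.0019, 0.0499]
orientation: [0.051, -3.049, 0.004]
contact_force: [-1.6, -5.9, 2.6]
grip_width: 0.0102
gripper_force: 69.1
clock: 5.3
tcp_pos: [0.4775, 0.0006, 0.0533]
orientation: [0.05, -3.05, 0.004]
contact_force: [-1.0, -5.4, -0.2]
grip_width: 0.01
gripper_force: 68.8
5.3 [0.4775 0.0006 0.0533] [ 0.05  -3.05   0.004] [-1.  -5.4 -0.2] 0.01 68.8
```

View pics/c4.png

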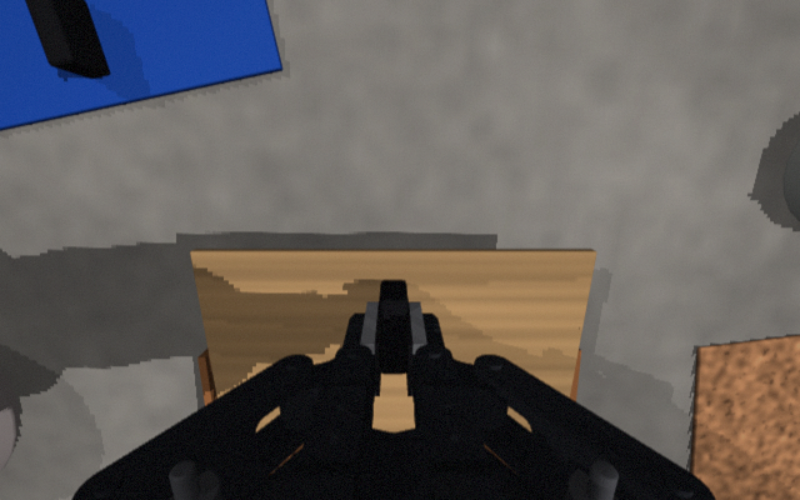

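The lid is out and clear of the lip, which is fully covered under the tilted lid. Next I lift, level and carry it to the mat.

```bash
python3 -m crank '[[[-0.1,0,-2],[0,0,0]],[[-0.2,0,-3],[0,0,0]],[[-0.2,0,-3],[0,0,0]],[[0,0,0],[0,-0.045,-0.065]],[[0,0,0],[0,-0.045,-0.065]]]'
python3 -m crank '[[[-1,3,0],[0,0,0]],[[-1,4,0],[0,0,0]],[[-1,4,0],[0,0,0]],[[-1,4,0],[0,0,0]],[[-1,4,0],[0,0,0]]]'
python3 -m crank '[[[-1,3,0],[0,0,0]],[[-1,3,0],[0,0,0]],[[0,1.5,0],[0,0,0]],[[0,0,0],[0,0,0]],[[0,0,0],[0,0,0]]]'
python3 - <<'E'
from h import *
to([.5448,.2999,.06],np.radians(9.4)); o,p,d=grab("wrist","w5"); grab("top","t5")
E
```

```text
clock: 5.85
tcp_pos: [0.4918, 0.0036, 0.1333]
orientation: [-0.263, 3.127, 0.011]
contact_force: [-0.4, 0.8, -2.3]
grip_width: 0.01
gripper_force: 73.3
clock: 6.35
tcp_pos: [0.5083, 0.2002, 0.1333]
orientation: [0.259, -3.129, -0.01]
contact_force: [2.1, 0.3, -1.8]
grip_width: 0.0101
gripper_force: 73.3
clock: 6.85
tcp_pos: [0.5163, 0.2737, 0.1337]
orientation: [0.257, -3.13, -0.007]
contact_force: [-0.1, -0.3, -1.8]
grip_width: 0.0102
gripper_force: 73.3
6.85 [0.5163 0.2737 0.1337] [ 0.257 -3.13  -0.007] [-0.1 -0.3 -1.8] 0.0102 73.3
shift now axes [-3.25  2.08  7.38] turn [ 0.005 -0.001 -0.   ] shift after turn [-3.24  2.12  7.37]
```

```bash
python3 -m crank '[[[-1.6,1,2],[0,0,0]],[[-1.6,1.1,2],[0,0,0]],[[0,0,2],[0,0,0]],[[0,0,1.4],[0,0,0]],[[0,0,0],[0,0,0]]]'
python3 -m crank '[[[0,0,0],[0,0,0]],[[0,0,0],[0,0,0]]]'
python3 - <<'E'
from h import *
to([.5448,.2999,.016],np.radians(9.4)); grab("wrist","w6")
C=cloud("w6");p=load("w6")["p"].astype(int);z=C[...,2]
k=(z>.035)&(z<.06)&(p.sum(2)>250); q=C[k]; A=np.c_[q[:,:2],np.ones(len(q))]; print(k.sum(),np.median(z[k]),np.linalg.lstsq(A,q[:,2],rcond=None)[0])
cv2.imwrite("pics/c6.png",cv2.resize(cv2.imread("pics/w6.png"),(800,500)))
E
```

```text
clock: 7.45
tcp_pos: [0.5438, 0.299, 0.0583]
orientation: [0.254, -3.127, -0.005]
contact_force: [-0.9, -0.1, -1.0]
grip_width: 0.0105
gripper_force: 73.3
clock: 7.65
tcp_pos: [0.546, 0.3012, 0.0616]
orientation: [-0.256, 3.13, 0.01]
contact_force: [1.0, 0.8, -1.8]
grip_width: 0.0098
gripper_force: 73.3
7.65 [0.546  0.3012 0.0616] [-0.256  3.13   0.01 ] [ 1.   0.8 -1.8] 0.0098 73.3
shift now axes [ 0.14 -0.14  4.56] turn [ 0.006  0.002 -0.001] shift after turn [ 0.13 -0.11  4.56]
20429 0.05373962896442841 [-0.02499426  0.01704304  0.06174087]
```

View pics/c6.png

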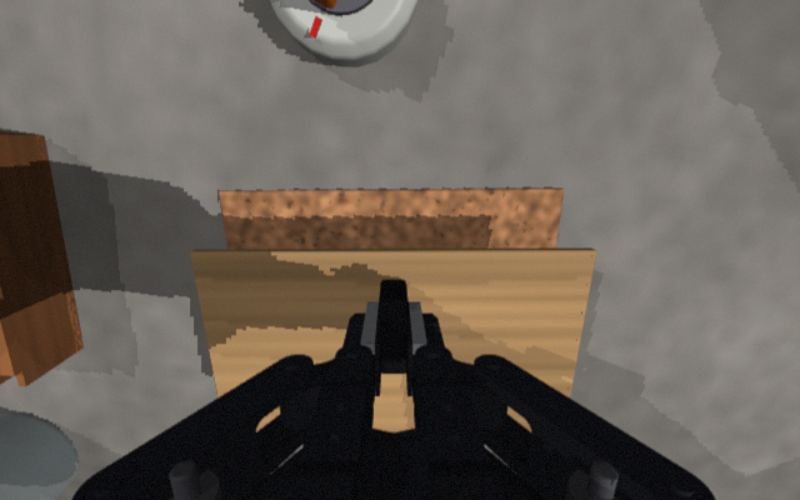

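The lid is level and centred over the mat: the mat edge midpoint is at column 391 and the lid's at 394. Lowering it now.

```bash
python3 -m crank '[[[0.1,-0.1,1.5],[0,0,0]],[[0,0,1.3],[0,0,0]],[[0,0,0.9],[0,0,0]],[[0,0,0.5],[0,0,0]],[[0,0,0.2],[0,0,0]]]'
python3 -m crank '[[[0,0,0],[0,0,0]],[[0,0,0.1],[0,0,0]],[[0,0,0],[0,0,0]],[[0,0,0],[0,0,0]]]'
```

```text
clock: 8.2
tcp_pos: [0.5435, 0.3001, 0.0158]
orientation: [0.257, -3.129, -0.008]
contact_force: [-6.9, -3.4, 16.4]
grip_width: 0.0101
gripper_force: 75.6
clock: 8.6
tcp_pos: [0.5447, 0.3007, 0.0159]
orientation: [-0.257, 3.13, 0.01]
contact_force: [-3.1, -1.2, 5.3]
grip_width: 0.01
gripper_force: 74.2
```

```bash
python3 -m crank '[[[0,0,0],[0,0,0]],[[0,0,0],[0,0,0]],[[0,0,0],[0,0,0]],[[0,0,-2],[0,0,0]],[[0,0,-4],[0,0,0]]]' 4
python3 -m crank '[[[0,0,-5],[0,0,0.065]],[[0,0,-5],[0,0,0.065]],[[0,-3,-4],[0,0,0]],[[0,-4.5,0],[0,0,0]],[[0,-4.5,0],[0,0,0]]]' 8.5
python3 -m crank '[[[0,-4.5,0],[0,0,0]],[[0,-4.5,0],[0,0,0]],[[0,-4.5,0],[0,0,0]],[[0,-4.4,0],[0,0,0]],[[0,0,0],[0,0,0]]]'
python3 -m crank '[[[0,0,0],[0,0,0]],[[0,0,0],[0,0,0]]]'
python3 - <<'E'
from h import *
to([.545,.003,.22],np.radians(1.9)); grab("wrist","w7")
E
```

```text
clock: 9.1
tcp_pos: [0.5422, 0.299, 0.073]
orientation: [0.257, -3.125, -0.004]
contact_force: [0.8, 0.5, 0.0]
grip_width: 0.0399
gripper_force: 0.0
clock: 9.6
tcp_pos: [0.5494, 0.1791, 0.2165]
orientation: [-0.056, 3.138, 0.012]
contact_force: [1.1, -0.5, -0.6]
grip_width: 0.0851
gripper_force: 0.0
clock: 10.1
tcp_pos: [0.5543, -0.0075, 0.214]
orientation: [-0.037, 3.141, 0.004]
contact_force: [-0.1, 0.5, -0.6]
grip_width: 0.085
gripper_force: 0.0
clock: 10.3
tcp_pos: [0.5547, 0.002, 0.2135]
orientation: [0.056, -3.141, -0.01]
contact_force: [-0.3, -0.4, -0.6]
grip_width: 0.0847
gripper_force: 0.0
10.3 [0.5547 0.002  0.2135] [ 0.056 -3.141 -0.01 ] [-0.3 -0.4 -0.6] 0.0847 0.0
shift now axes [ 0.96  0.14 -0.65] turn [ 0.006 -0.     0.003] shift after turn [ 0.96  0.14 -0.65]
```

View pics/w7.png

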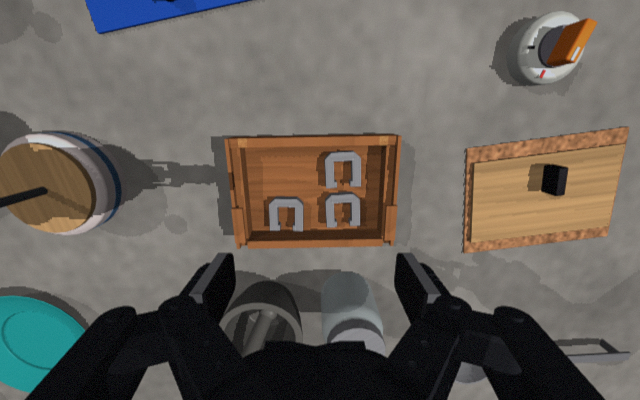

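The view shows three weights at (343,170), (343,210) and (286,215), all with gaps facing +x (down in the picture), and the lid lying flat on the mat.

```bash
cat >> h.py <<'E'
def rect(C,k,name):
    q=C[k][:,:2]; (c,s,a)=cv2.minAreaRect((q*1000).astype(np.float32)); print(name,k.sum(),np.round(c,1),np.round(s,1),round(a,2),"z",np.median(C[k][:,2]).round(4)); return c
def weights(fn,zt=.020,box=(220,130,400,250)):
    C=cloud(fn); p=load(fn)["p"].astype(int); v,u=np.mgrid[:400,:640]
    k=(u>box[0])&(u<box[2])&(v>box[1])&(v<box[3])&(abs(C[...,2]-zt)<.006)&(p.max(2)-p.min(2)<25)
    n,l,s,_=cv2.connectedComponentsWithStats(k.astype(np.uint8))
    for i in range(1,n):
        if s[i,4]>150: rect(C,l==i,f"weight px {s[i,:4]}")
E
python3 - <<'E'
from h import *
weights("w7"); C=cloud("w7"); p=load("w7")["p"].astype(int); v,u=np.mgrid[:400,:640]; z=C[...,2]
rect(C,(u<110)&(v>130)&(v<245)&(abs(z-.06)<.006)&(p[...,0]-p[...,2]>30),"plate")
rect(C,(u>440)&(v>120)&(v<260)&(p[...,0]-p[...,2]>30)&(z>.006)&(z<.02),"lid")
rect(C,(u>440)&(v>120)&(v<260)&(p[...,0]-p[...,2]>45)&(z<.02),"mat")
rect(C,(u>495)&(u<600)&(v<100)&(z>.05)&(z<.06)&(p[...,0]-p[...,2]>80),"knob")
E
```

```text
weight px [324 151  37  37] 813 [541.9  37.4] [44.1 43.7] 5.36 z 0.0198
weight px [325 193  35  34] 728 [594.7  40.7] [43.6 43.8] 4.83 z 0.0198
weight px [269 197  34  34] 711 [602.8 -31.9] [43.3 43.9] 89.94 z 0.0198
plate 5971 [ 568.6 -291.2] [ 97. 102.] 74.45 z 0.06
lid 10788 [569.4 305.3] [112.7 187.7] 9.58 z 0.0079
mat 15158 [569.9 307.5] [152.2 204.3] 9.72 z 0.0075
knob 511 [401.  254.2] [13.2 37.6] 73.44 z 0.0557
```

```bash
python3 -m crank '[[[0,0,0],[0,0,-0.061]],[[0.95,3.6,3],[0,0,0]],[[0,0,4],[0,0,0]],[[0,0,4],[0,0,0]],[[0,0,3.5],[0,0,0]]]' 5.6 60
python3 -m crank '[[[0,0,2],[0,0,0]],[[0,0,0],[0,0,0]],[[0,0,0],[0,0,0]],[[0,0,0],[0,0,0]]]'
python3 - <<'E'
from h import *
to([.5419,.0374,.009],np.radians(5.4)); grab("wrist","w8")
E
```

```text
clock: 10.85
tcp_pos: [0.5412, 0.0386, 0.0671]
orientation: [0.155, -3.137, -0.01]
contact_force: [-1.0, 0.2, 0.7]
grip_width: 0.0559
gripper_force: 0.0
clock: 11.25
tcp_pos: [0.5429, 0.0372, 0.0502]
orientation: [-0.15, 3.136, 0.01]
contact_force: [-0.0, -1.0, -0.1]
grip_width: 0.0558
gripper_force: 0.0
11.25 [0.5429 0.0372 0.0502] [-0.15   3.136  0.01 ] [-0.  -1.  -0.1] 0.0558 0.0
shift now axes [0.11 0.01 4.12] turn [0.006 0.003 0.002] shift after turn [0.1  0.03 4.12]
```

View pics/w8.png

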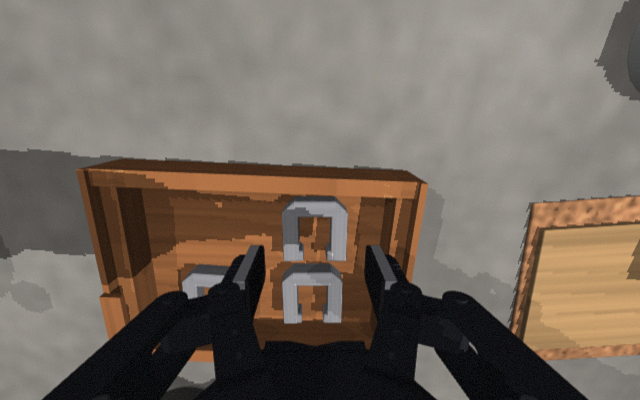

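The weight at (315,230) is centred between the pads (about columns 250 and 380). I'll go down, grip and lift.

```bash
python3 -m crank '[[[0.1,0,1.5],[0,0,0]],[[0,0,1.3],[0,0,0]],[[0,0,0.9],[0,0,0]],[[0,0,0.35],[0,0,0]],[[0,0,0],[0,0,0]]]'
python3 -m crank '[[[0,0,0],[0,0,0]],[[0,0,0],[0,0,0]],[[0,0,0],[0,0,0]],[[0,0,0],[0,0,0]],[[0,0,0],[0,0,0]]]' 3.5 60
python3 -m crank '[[[0,0,-1],[0,0,0]],[[0,0,-2],[0,0,0]],[[0,0,-3],[0,0,0]],[[0,0,-3],[0,0,0]],[[0,0,-3],[0,0,0]]]'
python3 - <<'E'
from h import *
to([.46,-.2925,.13],0); grab("wrist","w9")
E
```

```text
clock: 11.8
tcp_pos: [0.5404, 0.0365, 0.0079]
orientation: [0.149, -3.137, -0.009]
contact_force: [1.0, -0.3, 0.1]
grip_width: 0.0561
gripper_force: 0.0
clock: 12.3
tcp_pos: [0.5412, 0.0365, 0.0089]
orientation: [-0.149, 3.137, 0.009]
contact_force: [-1.1, -0.0, 5.5]
grip_width: 0.0424
gripper_force: 61.7
clock: 12.8
tcp_pos: [0.5402, 0.0358, 0.1297]
orientation: [0.149, -3.137, -0.009]
contact_force: [0.5, -0.4, -1.8]
grip_width: 0.0422
gripper_force: 61.3
12.8 [0.5402 0.0358 0.1297] [ 0.149 -3.137 -0.009] [ 0.5 -0.4 -1.8] 0.0422 61.3
shift now axes [ 11.1  -31.93  -0.21] turn [ 0.006 -0.001  0.095] shift after turn [ 8.020e+00 -3.283e+01 -3.000e-02]
```

View pics/w9.png

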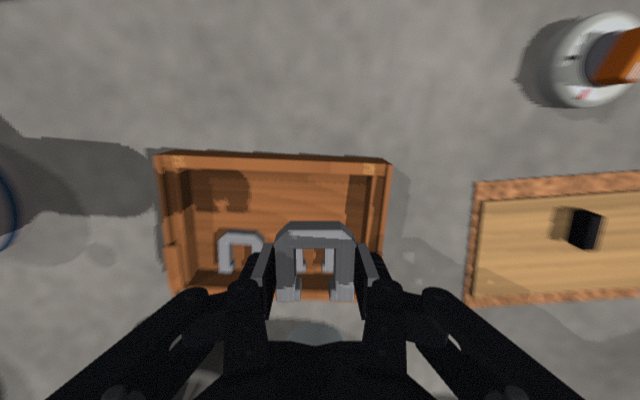

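The weight is held with its arms and hole visible (275-355, 220-300). I'll carry it to the robot side of the press and look.

```bash
python3 -m crank '[[[0,0,0],[0,0,0.095]],[[0.8,-4.1,0],[0,0,0]],[[0.8,-4.1,0],[0,0,0]],[[0.8,-4.1,0],[0,0,0]],[[0.8,-4.1,0],[0,0,0]]]'
python3 -m crank '[[[0.8,-4.1,0],[0,0,0]],[[0.8,-4.1,0],[0,0,0]],[[0.8,-4.1,0],[0,0,0]],[[0.4,-4.1,0],[0,0,0]],[[0,0,0],[0,0,0]]]'
python3 -m crank '[[[0,0,0],[0,0,0]],[[0,0,0],[0,0,0]],[[0,0,0],[0,0,0]]]'
python3 - <<'E'
from h import *
to([.48,-.2925,.0675],0); grab("wrist","w10"); grab("side","s10")
E
```

```text
clock: 13.35
tcp_pos: [0.508, -0.1294, 0.1276]
orientation: [0.001, -3.141, -0.009]
contact_force: [0.8, -1.5, -2.2]
grip_width: 0.0423
gripper_force: 61.4
clock: 13.85
tcp_pos: [0.4784, -0.2992, 0.1272]
orientation: [-0.014, -3.141, -0.002]
contact_force: [-0.4, -0.0, -1.8]
grip_width: 0.0424
gripper_force: 61.5
clock: 14.15
tcp_pos: [0.4812, -0.2904, 0.1263]
orientation: [0.004, -3.141, -0.011]
contact_force: [0.7, -0.6, -0.8]
grip_width: 0.0418
gripper_force: 61.5
14.15 [ 0.4812 -0.2904  0.1263] [ 0.004 -3.141 -0.011] [ 0.7 -0.6 -0.8] 0.0418 61.5
shift now axes [ 0.12 -0.25  5.88] turn [ 0.007 -0.001  0.003] shift after turn [ 0.12 -0.21  5.88]
```

View pics/w10.png

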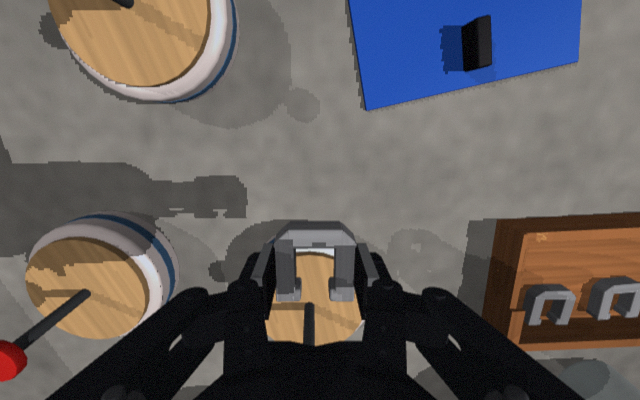

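The rod foot shows at (309,304) just beyond the weight's gap (columns 300-330).

Run:
```python
from h import *
print("foot",pt("w10",309,304,.06), "rod mid",pt("w10",308.5,330,.06), C if 0 else "")
print("weight gap mid at top", pt("w10",315,300,.1374),"arms", pt("w10",276,270,.1374), pt("w10",354,270,.1374), "depth z", cloud("w10")[265,[285,345]])
C=cloud("w10"); print("rod pts",C[315:340:8,309].round(4))
# top camera: rod head + plate circle
p=load("top0")["p"].astype(int); v,u=np.mgrid[:400,:640]; T=cloud("top0")
k=(abs(u-386)<9)&(abs(v-160)<9)&(p[...,0]>150)&(p[...,1]<60); print("head px",u[k].mean(),v[k].mean(),pt("top0",u[k].mean(),v[k].mean(),.134))
p=load("s10")["p"].astype(int); k=(abs(u-386)<9)&(abs(v-228)<9)&(p[...,0]>150)&(p[...,1]<60); print("side head px",k.sum(),u[k].mean(),v[k].mean(),pt("s10",u[k].mean(),v[k].mean(),.131))
```

```text
foot [ 0.56667299 -0.29401284  0.06      ] rod mid [ 0.59532239 -0.29455645  0.06      ] 
weight gap mid at top [ 0.50373652 -0.28952685  0.1374    ] arms [ 0.48455457 -0.31062748  0.1374    ] [ 0.48459108 -0.2685255   0.1374    ] depth z [[ 0.48170198 -0.30572699  0.13706782]
 [ 0.48116289 -0.27358723  0.1380207 ]]
rod pts [[ 0.5627 -0.2938  0.0789]
 [ 0.5632 -0.2937  0.0876]
 [ 0.5639 -0.2936  0.0954]
 [ 0.5632 -0.2935  0.104 ]]
head px 386.78333333333336 159.36666666666667 [ 0.56648473 -0.29581433  0.134     ]
side head px 31 385.51612903225805 226.48387096774192 [ 0.5649236  -0.29420447  0.131     ]
```

```bash
python3 -m crank '[[[0,-0.38,2],[0,0,0]],[[0,0,2],[0,0,0]],[[0,0,1.4],[0,0,0]],[[0,0,0.4],[0,0,0]],[[0,0,0],[0,0,0]]]'
python3 -m crank '[[[-1.5,0,0],[0,0,0]],[[-1.5,0,0],[0,0,0]],[[-0.5,0,0],[0,0,0]],[[0,0,0],[0,0,0]],[[0,0,0],[0,0,0]]]'
python3 - <<'E'
from h import *
to([.5663,-.294,.067],0); grab("wrist","w11")
C=cloud("w11"); print(C[265,[285,345]].round(4)); p=load("w11")["p"]
E
```

```text
clock: 14.75
tcp_pos: [0.4806, -0.2951, 0.068]
orientation: [0.001, -3.14, -0.01]
contact_force: [0.3, -0.5, -1.6]
grip_width: 0.0421
gripper_force: 61.5
clock: 15.25
tcp_pos: [0.5151, -0.2957, 0.0686]
orientation: [-0.001, -3.141, -0.009]
contact_force: [0.1, 0.0, -1.6]
grip_width: 0.0419
gripper_force: 61.5
15.25 [ 0.5151 -0.2957  0.0686] [-1.000e-03 -3.141e+00 -9.000e-03] [ 0.1  0.  -1.6] 0.0419 61.5
shift now axes [-5.12  0.18  0.16] turn [ 0.006 -0.001 -0.   ] shift after turn [-5.12  0.17  0.16]
[[ 0.5152 -0.311   0.08  ]
 [ 0.5151 -0.2789  0.0802]]
```

View pics/w11.png

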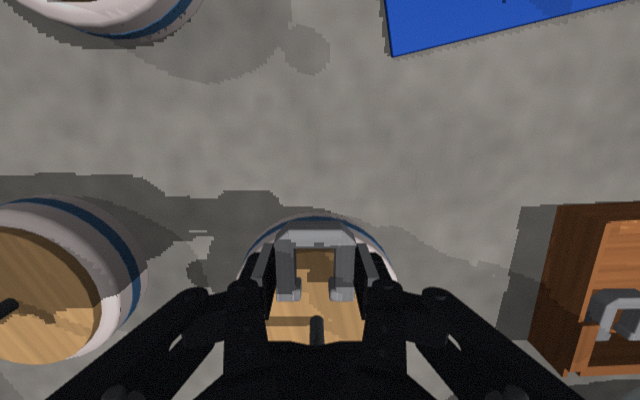

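The rod at (317,320) is nearly in line with the gap centre (315). Sliding in now.

```bash
python3 -m crank '[[[-1.2,0.1,0],[0,0,0]],[[-1.2,0,0],[0,0,0]],[[-1.2,0,0],[0,0,0]],[[0,0,0],[0,0,0]],[[0,0,0],[0,0,0]]]'
python3 -m crank '[[[-1,0,0],[0,0,0]],[[-0.5,0,0],[0,0,0]],[[0,0,0],[0,0,0]],[[0,0,0.1],[0,0,0]],[[0,0,0],[0,0,0]]]'
python3 - <<'E'
from h import *
to([.5663,-.294,.067],0); grab("wrist","w12"); C=cloud("w12"); p=load("w12")["p"]
for v in (236,250,262,275,290): print(v,[(u,C[v,u].round(3).tolist()) for u in (290,315,340)])
E
```

```text
clock: 15.8
tcp_pos: [0.552, -0.2945, 0.0681]
orientation: [0.001, -3.141, -0.009]
contact_force: [-1.1, 0.6, -2.4]
grip_width: 0.042
gripper_force: 61.5
clock: 16.3
tcp_pos: [0.5663, -0.2946, 0.0671]
orientation: [-0.0, -3.14, -0.009]
contact_force: [-0.4, 0.2, -1.8]
grip_width: 0.0422
gripper_force: 61.6
16.3 [ 0.5663 -0.2946  0.0671] [-0.    -3.14  -0.009] [-0.4  0.2 -1.8] 0.0422 61.6
shift now axes [-0.    0.06  0.02] turn [ 0.006 -0.001 -0.   ] shift after turn [-0.    0.06  0.01]
236 [(290, [0.549, -0.307, 0.079]), (315, [0.55, -0.294, 0.078]), (340, [0.55, -0.281, 0.078])]
250 [(290, [0.558, -0.307, 0.078]), (315, [0.564, -0.294, 0.067]), (340, [0.557, -0.281, 0.079])]
262 [(290, [0.565, -0.307, 0.077]), (315, [0.564, -0.294, 0.079]), (340, [0.565, -0.281, 0.079])]
275 [(290, [0.572, -0.307, 0.079]), (315, [0.564, -0.294, 0.092]), (340, [0.573, -0.28, 0.078])]
290 [(290, [0.582, -0.308, 0.078]), (315, [0.564, -0.294, 0.104]), (340, [0.582, -0.28, 0.078])]
```

```bash
python3 -m crank '[[[0,0,0.2],[0,0,0]],[[0,0,0],[0,0,0]],[[0,0,0],[0,0,0]]]'
python3 -m crank '[[[0,0,0],[0,0,0]],[[0,0,0],[0,0,0]],[[0,0,0],[0,0,0]],[[0,0,-1],[0,0,0]],[[0,0,-2],[0,0,0]]]' 5.6
python3 -m crank '[[[0,0,-3],[0,0,0]],[[0,0,-3],[0,0,0]],[[0,0,-3],[0,0,0]],[[0,0,-2],[0,0,0]],[[0,0,0],[0,0,0]]]'
python3 - <<'E'
from h import *
to([.548,-.0319,.15],0); grab("wrist","w13"); weights("w13",.074,(200,150,420,330))
E
python3 -m crank '[[[0.2,4.4,0],[0,0,0]],[[0.2,4.4,0],[0,0,0]],[[0.2,4.4,0],[0,0,0]],[[0.2,4.4,0],[0,0,0]],[[0.2,4.4,0],[0,0,0]]]'
python3 -m crank '[[[0.5,4.3,0],[0,0,0]],[[0,0,0],[0,0,0]],[[0,0,0],[0,0,0]],[[0,0,0],[0,0,0]]]'
python3 - <<'E'
from h import *
to([.6028,-.0319,.05],0); grab("wrist","w14"); weights("w14",.020,(100,130,500,330))
a=np.hstack([cv2.imread("pics/w13.png")[150:400,120:520],cv2.imread("pics/w14.png")[150:400,120:520]]); cv2.imwrite("pics/c14.png",a)
E
```

```text
clock: 16.65
tcp_pos: [0.5666, -0.2946, 0.0653]
orientation: [-0.0, -3.141, -0.009]
contact_force: [0.0, 0.1, -1.5]
grip_width: 0.0425
gripper_force: 61.6
clock: 17.15
tcp_pos: [0.5658, -0.2942, 0.0949]
orientation: [0.0, -3.139, -0.011]
contact_force: [0.1, 0.2, 0.1]
grip_width: 0.0558
gripper_force: 0.0
clock: 17.65
tcp_pos: [0.5685, -0.2967, 0.2097]
orientation: [0.001, 3.136, 0.005]
contact_force: [0.5, -0.3, -0.3]
grip_width: 0.056
gripper_force: 0.0
17.65 [ 0.5685 -0.2967  0.2097] [1.000e-03 3.136e+00 5.000e-03] [ 0.5 -0.3 -0.3] 0.056 0.0
shift now axes [ 2.1  26.45  6.05] turn [ 0.003  0.006 -0.   ] shift after turn [ 2.05 26.48  5.97]
weight px [295 168  43  42] 930 [ 567.6 -293.9] [43.9 43.9] 89.48 z 0.0738
clock: 18.2
tcp_pos: [0.5557, -0.0736, 0.2057]
orientation: [-0.0, -3.139, -0.009]
contact_force: [0.3, 0.1, -0.7]
grip_width: 0.0561
gripper_force: 0.0
clock: 18.6
tcp_pos: [0.5513, -0.0337, 0.2064]
orientation: [-0.002, -3.14, -0.008]
contact_force: [0.4, -1.1, 0.9]
grip_width: 0.0558
gripper_force: 0.0
18.6 [ 0.5513 -0.0337  0.2064] [-2.00e-03 -3.14e+00 -8.00e-03] [ 0.4 -1.1  0.9] 0.0558 0.0
shift now axes [-5.17  0.11 15.63] turn [ 0.005 -0.001 -0.002] shift after turn [-5.15  0.18 15.64]
weight px [101 145  53  85] 461 [ 557.7 -252.3] [108.7  35.9] 14.05 z 0.0194
weight px [354 195  37  36] 761 [595.1  41. ] [44.8 44.3] 5.75 z 0.0198
weight px [298 202  34  34] 707 [602.8 -31.9] [42.8 43.6] 88.96 z 0.0199
```

View pics/c14.png

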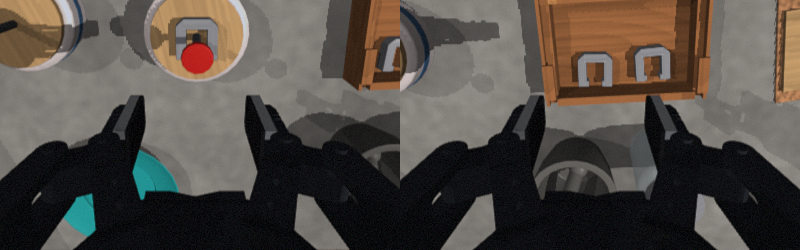

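The first weight lies flat around the rod, its centre at (567.6, -293.9) mm against the rod's 567.5, -294. Next is the weight at (602.8, -31.9).

```bash
python3 -m crank '[[[-2.6,0.1,3],[0,0,0]],[[-2.55,0.05,3],[0,0,0]],[[0,0,4],[0,0,0]],[[0,0,4],[0,0,0]],[[0,0,1.6],[0,0,0]]]'
python3 -m crank '[[[0,0,0],[0,0,0]],[[0,0,0],[0,0,0]],[[0,0,0],[0,0,0]]]'
python3 - <<'E'
from h import *
to([.6028,-.0319,.009],np.radians(-.5))
E
```

```text
clock: 19.15
tcp_pos: [0.6006, -0.0317, 0.047]
orientation: [-0.004, -3.135, -0.008]
contact_force: [-0.8, 0.2, -0.2]
grip_width: 0.0561
gripper_force: 0.0
clock: 19.45
tcp_pos: [0.6048, -0.0304, 0.0531]
orientation: [0.001, 3.138, 0.009]
contact_force: [0.2, -0.1, 0.7]
grip_width: 0.0556
gripper_force: 0.0
19.45 [ 0.6048 -0.0304  0.0531] [1.000e-03 3.138e+00 9.000e-03] [ 0.2 -0.1  0.7] 0.0556 0.0
shift now axes [ 0.22 -0.17  4.41] turn [0.006 0.003 0.008] shift after turn [ 0.2  -0.15  4.41]
```

```bash
python3 -m crank '[[[0.2,-0.15,1.7],[0,0,0]],[[0,0,1.5],[0,0,0]],[[0,0,0.9],[0,0,0]],[[0,0,0.3],[0,0,0]],[[0,0,0],[0,0,0]]]'
python3 -m crank '[[[0,0,0],[0,0,0]],[[0,0,0],[0,0,0]],[[0,0,0],[0,0,0]],[[0,0,0],[0,0,0]],[[0,0,0],[0,0,0]]]' 3.5 60
python3 -m crank '[[[0,0,-1],[0,0,0]],[[0,0,-2],[0,0,0]],[[0,0,-3],[0,0,0]],[[0,0,-3],[0,0,0]],[[0,0,-3],[0,0,0]]]'
python3 -m crank '[[[1.73,-3.74,0],[0,0,0]],[[1.73,-3.74,0],[0,0,0]],[[1.73,-3.74,0],[0,0,0]],[[1.73,-3.74,0],[0,0,0]],[[1.73,-3.74,0],[0,0,0]]]'
python3 -m crank '[[[1.73,-3.74,0],[0,0,0]],[[1.73,-3.74,0],[0,0,0]],[[0,0,0],[0,0,0]],[[0,0,0],[0,0,0]],[[0,0,0],[0,0,0]]]'
python3 - <<'E'
from h import *
to([.482,-.294,.0815],0); grab("wrist","w15"); C=cloud("w15"); print(C[265,[285,345]].round(4),"bow",C[[228,236,243],315].round(4)); print("rod",C[[310,320,330]][:,range(300,322,2)].round(3)[:,:,1:].tolist() if 0 else "")
v,u=np.mgrid[:400,:640]; k=(u>270)&(u<360)&(v>280)&(v<345)&(C[...,2]>.08)&(C[...,2]<.115)&(abs(C[...,0]-.565)<.012); print("rod",k.sum(),C[k].mean(0).round(4))
k=(u>250)&(u<380)&(v>210)&(v<305)&(abs(C[...,2]-.138)<.007); rect(C,k,"held")
E
```

```text
clock: 19.95
tcp_pos: [0.6011, -0.0312, 0.0067]
orientation: [0.0, -3.141, -0.009]
contact_force: [0.6, 0.1, 0.3]
grip_width: 0.0557
gripper_force: 0.0
clock: 20.45
tcp_pos: [0.6019, -0.0313, 0.0077]
orientation: [0.0, 3.141, 0.009]
contact_force: [-1.0, 0.9, 6.2]
grip_width: 0.0422
gripper_force: 61.7
clock: 20.95
tcp_pos: [0.6007, -0.0319, 0.1282]
orientation: [-0.0, -3.14, -0.009]
contact_force: [1.1, 0.5, -0.7]
grip_width: 0.0427
gripper_force: 61.0
clock: 21.45
tcp_pos: [0.5136, -0.2201, 0.1262]
orientation: [0.0, -3.141, -0.01]
contact_force: [0.6, -0.3, -1.0]
grip_width: 0.0421
gripper_force: 61.1
clock: 21.95
tcp_pos: [0.4807, -0.2924, 0.1254]
orientation: [0.002, -3.141, -0.011]
contact_force: [0.2, 1.3, -0.9]
grip_width: 0.0425
gripper_force: 61.1
21.95 [ 0.4807 -0.2924  0.1254] [ 2.000e-03 -3.141e+00 -1.100e-02] [ 0.2  1.3 -0.9] 0.0425 61.1
shift now axes [-0.13 -0.19  4.39] turn [ 0.007 -0.     0.001] shift after turn [-0.13 -0.16  4.39]
[[ 0.4804 -0.3076  0.1374]
 [ 0.4803 -0.2757  0.1377]] bow [[ 0.4609 -0.2917  0.1331]
 [ 0.4634 -0.2917  0.1377]
 [ 0.4668 -0.2917  0.1388]]
rod 
rod 287 [ 0.5644 -0.294   0.0939]
held 4695 [ 482.8 -291.9] [45.1 67.3] 0.04 z 0.1377
```

```bash
python3 -m crank '[[[0,-0.19,2],[0,0,0]],[[0,0,1.6],[0,0,0]],[[0,0,0.8],[0,0,0]],[[0,0,0],[0,0,0]],[[0,0,0],[0,0,0]]]'
python3 -m crank '[[[-1.5,0,0],[0,0,0]],[[-1.5,0,0],[0,0,0]],[[-0.5,0,0],[0,0,0]],[[0,0,0],[0,0,0]],[[0,0,0],[0,0,0]]]'
python3 - <<'E'
from h import *
to([.566,-.294,.0795],0); grab("wrist","w16"); C=cloud("w16"); print("arms",C[265,[285,345]].round(4))
v,u=np.mgrid[:400,:640]; k=(u>270)&(u<360)&(v>280)&(v<345)&(C[...,2]>.09)&(C[...,2]<.12)&(abs(C[...,0]-.565)<.012); print("rod",k.sum(),C[k].mean(0).round(4))
k=(C[...,2]<.1)&(C[...,2]>.085)
for s in ((292,300),(338,330)): pass
p=load("w16")["p"].astype(int); print(C[290,278:356:3,1].round(3),C[290,278:356:3,2].round(3))
E
```

```text
clock: 22.5
tcp_pos: [0.4807, -0.295, 0.0818]
orientation: [0.002, -3.141, -0.009]
contact_force: [-0.7, -0.9, -1.2]
grip_width: 0.0421
gripper_force: 61.2
clock: 23.0
tcp_pos: [0.5145, -0.2955, 0.0816]
orientation: [-0.0, -3.141, -0.009]
contact_force: [-0.7, -1.2, -1.7]
grip_width: 0.0423
gripper_force: 61.2
23.0 [ 0.5145 -0.2955  0.0816] [-0.    -3.141 -0.009] [-0.7 -1.2 -1.7] 0.0423 61.2
shift now axes [-5.15  0.15  0.21] turn [ 0.006 -0.001 -0.   ] shift after turn [-5.15  0.15  0.21]
arms [[ 0.5143 -0.3107  0.0935]
 [ 0.5145 -0.2787  0.0933]]
rod 120 [ 0.5643 -0.2941  0.0935]
[-0.315 -0.313 -0.312 -0.31  -0.308 -0.307 -0.305 -0.304 -0.303 -0.301
 -0.299 -0.297 -0.295 -0.293 -0.291 -0.289 -0.287 -0.287 -0.285 -0.284
 -0.282 -0.28  -0.279 -0.277 -0.275 -0.274] [0.094 0.094 0.094 0.094 0.094 0.093 0.092 0.092 0.07  0.071 0.071 0.07
 0.071 0.071 0.071 0.072 0.07  0.091 0.092 0.093 0.094 0.094 0.094 0.094
 0.094 0.095]
```

```bash
python3 -m crank '[[[-1.2,0.08,0],[0,0,0]],[[-1.2,0,0],[0,0,0]],[[-1.2,0,0],[0,0,0]],[[0,0,0],[0,0,0]],[[0,0,0],[0,0,0]]]'
python3 -m crank '[[[-1,0,0],[0,0,0]],[[-0.55,0,0],[0,0,0]],[[0,0,0],[0,0,0]],[[0,0,0.2],[0,0,0]],[[0,0,0],[0,0,0]]]'
python3 - <<'E'
from h import *
to([.566,-.294,.0795],0); grab("wrist","w17"); C=cloud("w17"); 
for v in (236,250,262,275,290): print(v,[(u,C[v,u].round(3).tolist()) for u in (290,315,340)])
E
```

```text
clock: 23.55
tcp_pos: [0.5514, -0.2944, 0.0811]
orientation: [0.001, -3.141, -0.009]
contact_force: [-0.8, -0.3, -1.3]
grip_width: 0.0421
gripper_force: 61.2
clock: 24.05
tcp_pos: [0.5661, -0.2945, 0.079]
orientation: [-0.0, -3.14, -0.01]
contact_force: [0.2, -0.6, -1.7]
grip_width: 0.0423
gripper_force: 61.2
24.05 [ 0.5661 -0.2945  0.079 ] [-0.   -3.14 -0.01] [ 0.2 -0.6 -1.7] 0.0423 61.2
shift now axes [ 0.01  0.05 -0.05] turn [ 0.006 -0.001 -0.   ] shift after turn [ 0.01  0.05 -0.05]
236 [(290, [0.549, -0.307, 0.091]), (315, [0.549, -0.294, 0.091]), (340, [0.549, -0.281, 0.09])]
250 [(290, [0.557, -0.307, 0.09]), (315, [0.557, -0.294, 0.091]), (340, [0.557, -0.281, 0.09])]
262 [(290, [0.564, -0.307, 0.091]), (315, [0.563, -0.294, 0.092]), (340, [0.564, -0.281, 0.092])]
275 [(290, [0.572, -0.307, 0.091]), (315, [0.564, -0.294, 0.104]), (340, [0.572, -0.28, 0.091])]
290 [(290, [0.581, -0.307, 0.091]), (315, [0.555, -0.294, 0.129]), (340, [0.582, -0.28, 0.091])]
```

```bash
python3 -m crank '[[[0,0,0.1],[0,0,0]],[[0,0,0],[0,0,0]]]'
python3 -m crank '[[[0,0,0],[0,0,0]],[[0,0,0],[0,0,0]],[[0,0,0],[0,0,0]],[[0,0,-1],[0,0,0]],[[0,0,-2],[0,0,0]]]' 5.6
python3 -m crank '[[[0,0,-3],[0,0,0]],[[0,0,-3],[0,0,0]],[[0,0,-3],[0,0,0]],[[0,0,-1],[0,0,0]],[[0,0,0],[0,0,0]]]'
python3 - <<'E'
from h import *
to([.548,.0319,.15],0); grab("wrist","w18"); weights("w18",.088,(200,150,420,330))
E
python3 -m crank '[[[0.2,4.8,0],[0,0,0]],[[0.2,4.8,0],[0,0,0]],[[0.2,4.8,0],[0,0,0]],[[0.2,4.8,0],[0,0,0]],[[0.2,4.8,0],[0,0,0]]]'
python3 -m crank '[[[0.5,4.8,0],[0,0,0]],[[0.5,4.7,0],[0,0,0]],[[0,0,0],[0,0,-0.091]],[[0,0,0],[0,0,0]],[[0,0,0],[0,0,0]]]'
python3 - <<'E'
from h import *
to([.5949,.0408,.05],np.radians(5.2)); grab("wrist","w19"); weights("w19",.020,(150,130,500,330))
E
```

```text
clock: 24.3
tcp_pos: [0.5664, -0.2946, 0.0783]
orientation: [-0.0, -3.141, -0.009]
contact_force: [-0.0, 0.7, -2.0]
grip_width: 0.0418
gripper_force: 61.2
clock: 24.8
tcp_pos: [0.5657, -0.2942, 0.1079]
orientation: [0.0, -3.138, -0.011]
contact_force: [0.3, 0.1, 0.5]
grip_width: 0.0557
gripper_force: 0.0
clock: 25.3
tcp_pos: [0.5676, -0.2959, 0.2106]
orientation: [0.0, 3.138, 0.007]
contact_force: [0.8, 0.0, -0.5]
grip_width: 0.0557
gripper_force: 0.0
25.3 [ 0.5676 -0.2959  0.2106] [0.    3.138 0.007] [ 0.8  0.  -0.5] 0.0557 0.0
shift now axes [ 1.99 32.76  6.2 ] turn [ 0.005  0.003 -0.   ] shift after turn [ 1.96 32.78  6.06]
weight px [294 172  44  44] 971 [ 567.6 -293.6] [43.4 43.1] 88.79 z 0.0879
clock: 25.85
tcp_pos: [0.5552, -0.0533, 0.2081]
orientation: [0.0, -3.138, -0.009]
contact_force: [0.9, 0.3, -0.6]
grip_width: 0.0558
gripper_force: 0.0
clock: 26.35
tcp_pos: [0.546, 0.0385, 0.2092]
orientation: [0.137, -3.136, -0.008]
contact_force: [0.2, -0.5, 0.2]
grip_width: 0.056
gripper_force: 0.0
26.35 [0.546  0.0385 0.2092] [ 0.137 -3.136 -0.008] [ 0.2 -0.5  0.2] 0.056 0.0
shift now axes [-4.92 -0.28 15.91] turn [ 0.005 -0.002 -0.003] shift after turn [-4.89 -0.21 15.92]
weight px [295 200  35  34] 717 [594.9  40.7] [44.2 44.1] 6.11 z 0.0198
weight px [289 282  52  20] 247 [707.4  54.5] [30.3 73.2] 3.94 z 0.0201
```

```bash
python3 -m crank '[[[-2.5,-0.1,3],[0,0,0]],[[-2.4,-0.1,3],[0,0,0]],[[0,0,4],[0,0,0]],[[0,0,4],[0,0,0]],[[0,0,1.9],[0,0,0]]]'
python3 -m crank '[[[0,0,0],[0,0,0]],[[0,0,0],[0,0,0]],[[0,0,0],[0,0,0]]]'
python3 - <<'E'
from h import *
to([.5949,.0407,.009],np.radians(5.5))
E
```

```text
clock: 26.9
tcp_pos: [0.5933, 0.0408, 0.0474]
orientation: [0.136, -3.133, -0.007]
contact_force: [-0.9, 0.1, 0.2]
grip_width: 0.056
gripper_force: 0.0
clock: 27.2
tcp_pos: [0.5969, 0.0424, 0.0529]
orientation: [-0.14, 3.136, 0.009]
contact_force: [0.2, 0.1, 0.1]
grip_width: 0.0561
gripper_force: 0.0
27.2 [0.5969 0.0424 0.0529] [-0.14   3.136  0.009] [0.2 0.1 0.1] 0.0561 0.0
shift now axes [ 0.23 -0.18  4.39] turn [ 0.006  0.003 -0.007] shift after turn [ 0.21 -0.15  4.39]
```

```bash
python3 -m crank '[[[0.2,-0.15,1.7],[0,0,0]],[[0,0,1.5],[0,0,0]],[[0,0,0.8],[0,0,0]],[[0,0,0.3],[0,0,0]],[[0,0,0],[0,0,0]]]'
python3 -m crank '[[[0,0,0],[0,0,0]],[[0,0,0],[0,0,0]],[[0,0,0],[0,0,0]],[[0,0,0],[0,0,0]],[[0,0,0],[0,0,0]]]' 3.5 60
python3 -m crank '[[[0,0,-1],[0,0,0]],[[0,0,-2],[0,0,0]],[[0,0,-3],[0,0,0]],[[0,0,-3],[0,0,0]],[[0,0,-3],[0,0,0.091]]]'
python3 -m crank '[[[1.24,-3.7,0],[0,0,0]],[[1.24,-3.7,0],[0,0,0]],[[1.24,-3.7,0],[0,0,0]],[[1.24,-3.7,0],[0,0,0]],[[1.24,-3.7,0],[0,0,0]]]'
python3 -m crank '[[[1.24,-3.7,0],[0,0,0]],[[1.24,-3.7,0],[0,0,0]],[[1.24,-3.7,0],[0,0,0]],[[1.24,-3.7,0],[0,0,0]],[[0,0,0],[0,0,0]]]'
python3 -m crank '[[[0,0,0],[0,0,0]],[[0,0,0],[0,0,0]]]'
python3 - <<'E'
from h import *
to([.482,-.294,.0955],0); grab("wrist","w20"); C=cloud("w20"); print(C[265,[285,345]].round(4),"bow",C[[228,236,243],315].round(4))
v,u=np.mgrid[:400,:640]; k=(u>270)&(u<360)&(v>280)&(v<345)&(C[...,2]>.095)&(C[...,2]<.12)&(abs(C[...,0]-.565)<.012); print("rod",k.sum(),C[k].mean(0).round(4))
k=(u>215)&(u<420)&(v>150)&(v<260); 
w=(u>440)&(v>150)&(p>0 if 0 else (v<380))&(abs(C[...,2]-.02)<.004)&(np.ptp(load("w20")["p"].astype(int),axis=2)<25); print("grey px in box",(w&(C[...,0]>.51)&(C[...,0]<.63)&(abs(C[...,1])<.085)).sum())
E
```

```text
clock: 27.7
tcp_pos: [0.5937, 0.0417, 0.0082]
orientation: [0.143, -3.138, -0.009]
contact_force: [0.3, 0.1, -0.8]
grip_width: 0.0562
gripper_force: 0.0
clock: 28.2
tcp_pos: [0.5944, 0.0416, 0.0091]
orientation: [-0.143, 3.137, 0.009]
contact_force: [-0.6, -0.3, 6.0]
grip_width: 0.0419
gripper_force: 61.6
clock: 28.7
tcp_pos: [0.5932, 0.0408, 0.1297]
orientation: [-0.002, -3.14, -0.009]
contact_force: [0.5, 0.3, -1.0]
grip_width: 0.0423
gripper_force: 61.0
clock: 29.2
tcp_pos: [0.5309, -0.1453, 0.1277]
orientation: [0.0, -3.141, -0.009]
contact_force: [1.0, -0.2, -1.2]
grip_width: 0.0423
gripper_force: 61.0
clock: 29.7
tcp_pos: [0.4787, -0.2985, 0.1272]
orientation: [-0.014, -3.14, -0.004]
contact_force: [0.0, -0.1, -1.0]
grip_width: 0.0422
gripper_force: 61.1
clock: 29.9
tcp_pos: [0.4826, -0.2907, 0.1265]
orientation: [0.002, -3.141, -0.011]
contact_force: [0.6, 0.2, -1.9]
grip_width: 0.0423
gripper_force: 61.1
29.9 [ 0.4826 -0.2907  0.1265] [ 2.000e-03 -3.141e+00 -1.100e-02] [ 0.6  0.2 -1.9] 0.0423 61.1
shift now axes [ 0.06 -0.35  3.1 ] turn [ 0.007 -0.     0.002] shift after turn [ 0.06 -0.33  3.1 ]
[[ 0.4828 -0.306   0.1376]
 [ 0.4834 -0.2738  0.1368]] bow [[ 0.462  -0.29    0.1361]
 [ 0.4658 -0.29    0.1377]
 [ 0.4698 -0.29    0.1377]]
rod 165 [ 0.5644 -0.2939  0.1021]
grey px in box 1
```

```bash
python3 -m crank '[[[0,-0.4,1.6],[0,0,0]],[[0,0,1],[0,0,0]],[[0,0,0.45],[0,0,0]],[[0,0,0],[0,0,0]],[[0,0,0],[0,0,0]]]'
python3 -m crank '[[[-1.5,0,0],[0,0,0]],[[-1.5,0,0],[0,0,0]],[[-0.5,0,0],[0,0,0]],[[0,0,0],[0,0,0]],[[0,0,0],[0,0,0]]]'
python3 - <<'E'
from h import *
to([.5665,-.294,.0955],0); grab("wrist","w21"); C=cloud("w21"); print("arms",C[265,[285,345]].round(4))
v,u=np.mgrid[:400,:640]; k=(u>270)&(u<360)&(v>280)&(v<345)&(C[...,2]>.10)&(C[...,2]<.125)&(abs(C[...,0]-.565)<.012); print("rod",k.sum(),C[k].mean(0).round(4))
E
```

```text
clock: 30.45
tcp_pos: [0.4824, -0.2956, 0.0961]
orientation: [0.001, -3.141, -0.009]
contact_force: [0.0, -0.4, -1.2]
grip_width: 0.0423
gripper_force: 61.1
clock: 30.95
tcp_pos: [0.5164, -0.296, 0.0959]
orientation: [-0.001, -3.14, -0.009]
contact_force: [-1.3, -0.5, -1.2]
grip_width: 0.0418
gripper_force: 61.1
30.95 [ 0.5164 -0.296   0.0959] [-1.00e-03 -3.14e+00 -9.00e-03] [-1.3 -0.5 -1.2] 0.0418 61.1
shift now axes [-5.01  0.2   0.04] turn [ 0.006 -0.001 -0.   ] shift after turn [-5.01  0.2   0.04]
arms [[ 0.5169 -0.3113  0.1065]
 [ 0.5167 -0.2791  0.1071]]
rod 240 [ 0.5644 -0.2941  0.1066]
```

```bash
python3 -m crank '[[[-1.2,0.12,0],[0,0,0]],[[-1.2,0,0],[0,0,0]],[[-1.2,0,0],[0,0,0]],[[0,0,0],[0,0,0]],[[0,0,0],[0,0,0]]]'
python3 -m crank '[[[-1,0,0],[0,0,0]],[[-0.4,0,0],[0,0,0]],[[0,0,0],[0,0,0]],[[0,0,0.2],[0,0,0]],[[0,0,0.1],[0,0,0]]]'
python3 - <<'E'
from h import *
to([.5665,-.294,.0925],0); grab("wrist","w22"); C=cloud("w22"); 
for v in (236,262,275): print(v,[(u,C[v,u].round(3).tolist()) for u in (290,315,340)])
E
```

```text
clock: 31.5
tcp_pos: [0.5534, -0.2945, 0.0956]
orientation: [0.001, -3.141, -0.009]
contact_force: [-0.9, 0.5, -2.3]
grip_width: 0.0419
gripper_force: 61.1
clock: 32.0
tcp_pos: [0.5667, -0.2947, 0.0926]
orientation: [-0.0, -3.141, -0.009]
contact_force: [0.0, 0.5, -1.3]
grip_width: 0.0426
gripper_force: 61.1
32.0 [ 0.5667 -0.2947  0.0926] [-0.    -3.141 -0.009] [ 0.   0.5 -1.3] 0.0426 61.1
shift now axes [0.02 0.07 0.01] turn [ 0.006 -0.001 -0.   ] shift after turn [0.02 0.07 0.01]
236 [(290, [0.55, -0.307, 0.103]), (315, [0.55, -0.294, 0.104]), (340, [0.55, -0.281, 0.103])]
262 [(290, [0.566, -0.307, 0.103]), (315, [0.564, -0.294, 0.106]), (340, [0.566, -0.28, 0.103])]
275 [(290, [0.573, -0.307, 0.103]), (315, [0.555, -0.294, 0.132]), (340, [0.573, -0.28, 0.103])]
```

```bash
python3 -m crank '[[[0,0,0],[0,0,0]],[[0,0,0],[0,0,0]],[[0,0,0],[0,0,0]],[[0,0,-1],[0,0,0]],[[0,0,-2],[0,0,0]]]' 5.6
python3 -m crank '[[[0,0,-3],[0,0,0]],[[0,0,-3],[0,0,0]],[[0,0,-3],[0,0,0]],[[0,0,0],[0,0,0]],[[0,0,0],[0,0,0]]]'
python3 - <<'E'
from h import *
st(); grab("wrist","w23"); weights("w23",.102,(200,150,420,330))
E
python3 -m crank '[[[1.19,3.92,0],[0,0,0]],[[1.19,3.92,0],[0,0,0]],[[1.19,3.92,0],[0,0,0]],[[1.19,3.92,0],[0,0,0]],[[1.19,3.92,0],[0,0,0]]]'
python3 -m crank '[[[1.19,3.92,0],[0,0,0]],[[1.19,3.92,0],[0,0,0]],[[1.19,3.92,0],[0,0,0]],[[1.19,3.92,0],[0,0,0]],[[1.19,3.92,0],[0,0,0]]]' 6
python3 -m crank '[[[1.19,3.92,0],[0,0,0]],[[1.19,3.92,0],[0,0,0]],[[0,0,0],[0,0,0.148]],[[0,0,0],[0,0,0.148]],[[0,0,0],[0,0,0]]]'
python3 - <<'E'
from h import *
grab("top","t24"); o=st(); print(np.round(o["joints"],2)); to([.401,.2535,.036],np.radians(-17)); grab("wrist","w24")
p=load("w24")["p"].astype(int);C=cloud("w24"); z=C[...,2]
rect(C,(z>.05)&(z<.06)&(p[...,0]-p[...,2]>80)&(np.hypot(C[...,0]-.4,C[...,1]-.254)<.05),"knob")
a=np.vstack([np.hstack([cv2.imread("pics/w24.png")[100:400,120:520],cv2.imread("pics/w23.png")[100:400,120:520]]),cv2.resize(cv2.imread("pics/t24.png")[120:270,150:550],(800,300))]); cv2.imwrite("pics/c24.png",a)
E
```

```text
clock: 32.55
tcp_pos: [0.5663, -0.2943, 0.1224]
orientation: [0.0, -3.139, -0.011]
contact_force: [-0.2, 0.6, 0.3]
grip_width: 0.0557
gripper_force: 0.0
clock: 33.05
tcp_pos: [0.5676, -0.2956, 0.2143]
orientation: [0.0, 3.14, 0.008]
contact_force: [-0.2, 1.4, -1.1]
grip_width: 0.056
gripper_force: 0.0
33.05 [ 0.5676 -0.2956  0.2143] [0.    3.14  0.008] [-0.2  1.4 -1.1] 0.056 0.0
weight px [292 174  47  45] 1065 [ 567.5 -294. ] [43.8 43.8] 89.73 z 0.1019
clock: 33.6
tcp_pos: [0.5062, -0.0977, 0.2129]
orientation: [0.0, -3.139, -0.009]
contact_force: [0.7, 0.6, 0.2]
grip_width: 0.056
gripper_force: 0.0
clock: 34.1
tcp_pos: [0.4467, 0.0979, 0.2144]
orientation: [-0.0, -3.139, -0.008]
contact_force: [1.5, 0.1, -0.4]
grip_width: 0.0602
gripper_force: 0.0
clock: 34.6
tcp_pos: [0.4235, 0.175, 0.2147]
orientation: [-0.464, -3.104, -0.007]
contact_force: [-0.0, -0.4, -0.5]
grip_width: 0.06
gripper_force: 0.0
34.65 [0.4237 0.1748 0.2149] [-0.458 -3.105 -0.007] [-0.6 -0.3  0. ] 0.06 0.0
[-0.64  0.13  0.13  2.08 -0.03  0.93  0.78]
34.65 [0.4237 0.1748 0.2149] [-0.458 -3.105 -0.007] [-0.6 -0.3  0. ] 0.06 0.0
shift now axes [ 4.39  6.81 17.93] turn [ 0.004 -0.003  0.004] shift after turn [ 4.48  6.86 17.89]
knob 345 [401. 255.] [11.8 36.2] 73.57 z 0.0559
```

View pics/c24.png

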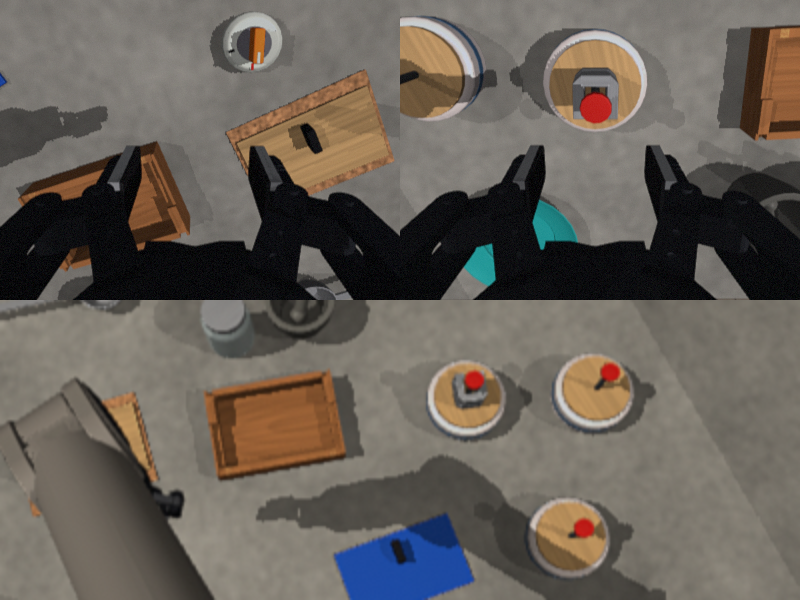

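The box is empty, three weights are centred under the red head (top at z .102), and the knob bar is at (.401,.255). Now for the knob.

```bash
python3 - <<'E'
from h import *
p=load("w24")["p"].astype(int);C=cloud("w24"); z=C[...,2]; k=(p[...,0]-p[...,2]>30)&(abs(C[...,1]-.3)<.12)&(abs(C[...,0]-.57)<.1)&(C[...,1]>.17)
rect(C,k&(z>.006)&(z<.012),"lid"); rect(C,k&(z<.012),"mat"); k=(z>.025)&(z<.04)&(C[...,1]>.2)&(p.sum(2)<160)&(C[...,0]>.5)&(C[...,0]<.6); rect(C,k,"fin")
E
python3 -m crank '[[[1.5,2.3,3],[0,0,0]],[[1.5,2.3,4],[0,0,0]],[[1.5,2.3,4],[0,0,0]],[[0,0,2.5],[0,0,0]],[[0,0,0],[0,0,0]]]' 5
python3 -m crank '[[[0,0,0],[0,0,0]],[[0,0,0],[0,0,0]],[[0,0,0],[0,0,0]]]'
python3 - <<'E'
from h import *
to([.401,.2548,.036],np.radians(-16.5))
E
```

```text
lid 7526 [569.4 305.7] [113.3 186. ] 9.48 z 0.0079
mat 10958 [570.7 306.5] [154.5 201.3] 9.8 z 0.0074
fin 253 [544.6 300.8] [36.3 11.4] 9.55 z 0.0317
clock: 35.2
tcp_pos: [0.399, 0.2536, 0.078]
orientation: [-0.456, -3.102, -0.001]
contact_force: [0.0, -0.8, 0.8]
grip_width: 0.0499
gripper_force: 0.0
clock: 35.5
tcp_pos: [0.4026, 0.255, 0.0827]
orientation: [0.464, 3.106, 0.012]
contact_force: [0.1, -0.0, -0.4]
grip_width: 0.0501
gripper_force: 0.0
35.5 [0.4026 0.255  0.0827] [0.464 3.106 0.012] [ 0.1 -0.  -0.4] 0.0501 0.0
shift now axes [ 0.15 -0.1   4.67] turn [ 0.008 -0.    -0.009] shift after turn [ 0.15 -0.07  4.67]
```

```bash
python3 -m crank '[[[0.15,-0.1,2],[0,0,0]],[[0,0,1.5],[0,0,0]],[[0,0,1],[0,0,0]],[[0,0,0],[0,0,0]],[[0,0,0],[0,0,0]]]'
python3 -m crank '[[[0,0,0],[0,0,0]],[[0,0,0],[0,0,0]],[[0,0,0],[0,0,0]],[[0,0,0],[0,0,0]],[[0,0,0],[0,0,0]]]' 0.5 60
python3 -m crank '[[[0,0,0],[0,0,0.12]],[[0,0,0],[0,0,0.12]],[[0,0,0],[0,0,0.12]],[[0,0,0],[0,0,0.12]],[[0,0,0],[0,0,0.12]]]'
python3 -m crank '[[[0,0,0],[0,0,0.12]],[[0,0,0],[0,0,0.12]],[[0,0,0],[0,0,0.12]],[[0,0,0],[0,0,0.12]],[[0,0,0],[0,0,0]]]'
python3 -m crank '[[[0,0,0],[0,0,0.05]],[[0,0,0],[0,0,0.05]],[[0,0,0],[0,0,0]],[[0,0,0],[0,0,0]]]'
python3 - <<'E'
from h import *
o=st(); T=Ro.from_rotvec(o["orientation"]).as_matrix(); print("tool y angle",np.degrees(np.arctan2(T[1,1],T[0,1])),np.round(o["moment"],3),np.round(o["joints"],2)); grab("wrist","w25")
E
```

```text
clock: 36.0
tcp_pos: [0.4001, 0.2548, 0.0368]
orientation: [-0.464, -3.106, -0.01]
contact_force: [0.3, -0.1, 0.9]
grip_width: 0.05
gripper_force: 0.0
clock: 36.5
tcp_pos: [0.4, 0.2548, 0.0368]
orientation: [-0.463, -3.106, -0.01]
contact_force: [-1.1, -1.2, 6.8]
grip_width: 0.0105
gripper_force: 58.9
clock: 37.0
tcp_pos: [0.4003, 0.2554, 0.0369]
orientation: [-1.366, -2.826, -0.011]
contact_force: [-1.2, 0.5, 2.3]
grip_width: 0.0107
gripper_force: 58.5
clock: 37.5
tcp_pos: [0.4009, 0.2556, 0.0369]
orientation: [-1.994, -2.424, -0.011]
contact_force: [2.9, 0.5, 4.3]
grip_width: 0.0108
gripper_force: 58.9
clock: 37.9
tcp_pos: [0.401, 0.2556, 0.0369]
orientation: [-2.107, -2.326, -0.011]
contact_force: [2.1, 0.8, 5.1]
grip_width: 0.0107
gripper_force: 59.0
37.9 [0.401  0.2556 0.0369] [-2.107 -2.326 -0.011] [2.1 0.8 5.1] 0.0107 59.0
tool y angle 5.66172362069343 [ 0.137 -0.555  0.13 ] [-0.99  0.48  0.37  2.19 -0.35  0.52 -0.26]
```

```bash
for i in 1; do python3 -m crank '[[[0,0,0],[0,0,0.05]],[[0,0,0],[0,0,0.03]],[[0,0,0],[0,0,0]],[[0,0,0],[0,0,0]]]' >/dev/null; done
cat > m.py <<'E'
from h import *
o=st(); T=Ro.from_rotvec(o["orientation"]).as_matrix(); print("tool y angle",np.degrees(np.arctan2(T[1,1],T[0,1])),np.round(o["moment"],3))
E
python3 m.py
python3 -m crank '[[[0,0,0],[0,0,0.05]],[[0,0,0],[0,0,0.03]],[[0,0,0],[0,0,0]],[[0,0,0],[0,0,0]]]' >/dev/null; python3 m.py
```

```text
38.35 [0.401  0.2556 0.0369] [-2.198 -2.24  -0.011] [2.6 0.7 5.7] 0.0105 59.1
tool y angle 1.087206565695821 [ 0.107 -0.635  0.245]
38.75 [0.401  0.2556 0.0369] [-2.282 -2.155 -0.01 ] [3.6 0.2 6.5] 0.0104 69.3
tool y angle -3.2846211720237806 [-0.08  -0.747  1.31 ]
```

The moment jumped to 1.3 N m, so the knob is at its stop. I'll let go and give it time to spring back.

```bash
python3 -m crank '[[[0,0,0],[0,0,0]],[[0,0,0],[0,0,0]],[[0,0,0],[0,0,0]],[[0,0,0],[0,0,0]],[[0,0,0],[0,0,0]]]' 6.5
python3 -m crank '[[[0,0,0],[0,0,0]],[[0,0,0],[0,0,0]],[[0,0,-1],[0,0,0]],[[0,0,-3],[0,0,0]],[[0,0,-4],[0,0,0]]]' >/dev/null
python3 -m crank '[[[0,0,-4],[0,0,-0.14]],[[0,0,-4],[0,0,-0.14]],[[2,0,0],[0,0,-0.14]],[[0,-2,0],[0,0,-0.14]],[[0,-3,0],[0,0,-0.14]]]' >/dev/null
python3 -m crank '[[[0,-4,0],[0,0,-0.14]],[[0,-4,0],[0,0,-0.14]],[[0,-4,0],[0,0,-0.14]],[[0,-4,0],[0,0,-0.1]],[[0,0,0],[0,0,0]]]'
python3 - <<'E'
from h import *
st(); grab("wrist","w26"); grab("side","s26"); grab("top","t26")
p=load("w26")["p"].astype(int);C=cloud("w26"); z=C[...,2]
rect(C,(z>.05)&(z<.06)&(p[...,0]-p[...,2]>80)&(np.hypot(C[...,0]-.4,C[...,1]-.254)<.05),"knob")
k=(p[...,0]-p[...,2]>30)&(abs(C[...,1]-.3)<.12)&(abs(C[...,0]-.57)<.1)&(C[...,1]>.17)
rect(C,k&(z>.006)&(z<.012),"lid")
a=np.vstack([cv2.resize(cv2.imread("pics/s26.png")[80:330,220:480],(520,500))]); b=cv2.resize(cv2.imread("pics/w26.png"),(280,175)); a=np.hstack([a,np.vstack([b,cv2.resize(cv2.imread("pics/t26.png"),(280,325))])]); cv2.imwrite("pics/c26.png",a)
E
```

```text
clock: 39.25
tcp_pos: [0.3991, 0.254, 0.0359]
orientation: [-2.289, -2.144, -0.003]
contact_force: [-0.2, 0.1, 0.9]
grip_width: 0.0648
gripper_force: 0.0
clock: 40.75
tcp_pos: [0.2548, 0.1485, 0.196]
orientation: [-0.731, -3.051, -0.013]
contact_force: [0.8, -0.5, 0.5]
grip_width: 0.0646
gripper_force: 0.0
40.75 [0.2548 0.1485 0.196 ] [-0.731 -3.051 -0.013] [ 0.8 -0.5  0.5] 0.0646 0.0
knob 270 [400.5 255. ] [11.5 38.5] 72.59 z 0.0559
lid 4032 [565.9 326.9] [115.3 143.6] 9.57 z 0.0079
```

View pics/c26.png

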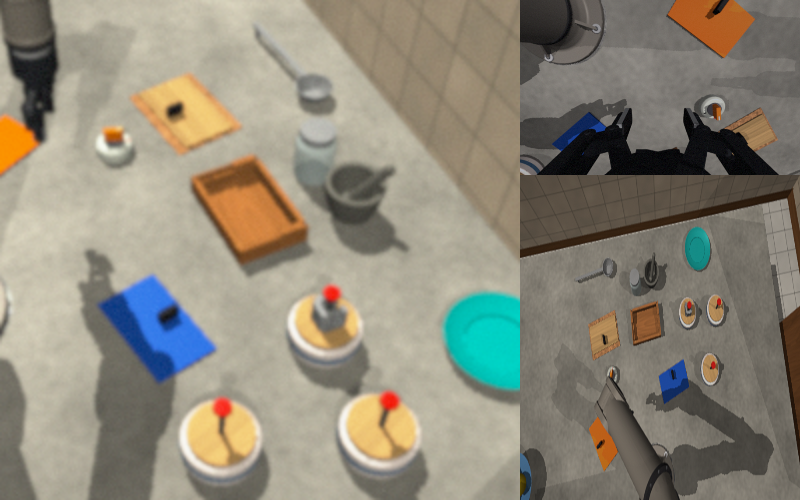

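The side view shows the lid on the mat, the box empty, the stack under the red head, and the knob sprung back. The lid is partly hidden in the wrist view, so I'll check it from the top camera before handing in.

Run:
```python
from h import *
for n in ("t26","s26"):
    p=load(n)["p"].astype(int);C=cloud(n); z=C[...,2]; k=(p.sum(2)<150)&(z>.015)&(z<.045)&(np.hypot(C[...,0]-.55,C[...,1]-.3)<.11); rect(C,k,"fin "+n)
    k=(p[...,0]-p[...,2]>25)&(np.hypot(C[...,0]-.57,C[...,1]-.305)<.16)&(z>-.01)&(z<.013)&(C[...,1]>.17); rect(C,k,"mat+lid"); hsv=cv2.cvtColor(load(n)["p"],cv2.COLOR_RGB2HSV); l=k&(p[...,1]*1.0/p[...,0]>.72); rect(C,cv2.morphologyEx(l.astype(np.uint8),cv2.MORPH_OPEN,np.ones((3,3)))>0,"lid")
```

```text
fin t26 52 [545.2 297.6] [32.2 11.6] 11.59 z 0.0293
mat+lid 2892 [570.  303.4] [156.1 202. ] 9.93 z 0.0064
lid 1943 [571.1 303.9] [115.6 189.7] 8.79 z 0.0076
fin s26 15 [538.1 295.7] [25.1 10. ] 22.16 z 0.0242
mat+lid 1593 [572.9 315.3] [307.7 291.6] 13.44 z 0.0041
lid 1205 [569.9 313.1] [174.  226.5] 8.86 z 0.0055<stdin>:4: RuntimeWarning: divide by zero encountered in divide
<stdin>:4: RuntimeWarning: invalid value encountered in divide
```

The lid is still centred on the mat, so I'm handing in.

```bash
python3 -c "
from bench import r
print(r.hand_in())"
```

```text
the job is handed in; nothing more can be done
None
```

The job is handed in: the lid lies flat in the middle of the mat, all three weights found in the box are stacked centred on the press rod, and the timer knob was turned to its stop and sprang back; the hand-in call returned no verdict.

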